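# Free the locked battery pack through the key slot of the charger

## Robot

A 6-joint arm with a two-finger parallel gripper is mounted at the origin on the work surface. World frame = base frame: x ahead of the robot, y to its left, z up, the work surface at z = 0. Lengths are in m, angles in rad, forces in N, time in s.
With the tool pointing down it reaches from about 0.275 to 0.775 m from the base axis. Payload 14.6 kg.
Tool frame: the origin (TCP) lies between the finger pads; the fingertips stand 22 mm ahead of it and the grasp point (between the pads) lies 3 mm ahead of it; z points along the fingers, x is the direction in which the jaws open and shut, and the axes are right-handed (so a half turn about z gives the same grasp; the last joint's range is limited). The gripper opens to 85 mm and grips with 20 to 120 N. Pads are 22 mm wide; open, the fingers measure 114 mm over their backs; the gripper's body (76 mm by 85 mm) begins 54 mm behind the grasp point. The pads swing forward as they close: fully open they stand 13 mm farther back than shut.
Start: joints at [-1.353, 0.263, -0.048, 1.259, 0, 1.415], TCP at [0.191, -0.489, 0.253] pointing down, gripper open.
Joint ranges: [-2.65, 2.65], [-0.89, 1.7], [-1.18, 1.37], [-2.13, 2.11], [-1.35, 1.29], [-3.14, 3.14]. Speed limits (rad/s): [1.89, 1.89, 2.57, 2.79, 3.14, 3.14].

## Interface

Orientations are given as a rotation vector (axis times angle).
In Python, from workcell import env gives the robot as it stands.
- The arm moves only by the shell command python3 -m inch 'ROWS'. ROWS is JSON, a list of rows, each an object of numbers: "claw": the gripper's target within -1 to 1 (shut at 1, half-way at 0, fully open at -1); "dx", "dy", "dz": the shift along the tool's x, y, z in mm; "spin": the turn about the tool's z in rad. In form: [{"claw": .., "dx": .., "dy": .., "dz": .., "spin": ..}, ...]. A call has 1 to 12 rows; each row shifts and turns the pose as measured when the row begins, along the tool's axes as they then stand; what a row does not reach is not made up. A row lasts 1/10 s, in which the tool goes at most 50 mm and 8.59 degrees, less where a joint would pass 70% of its speed; a pose out of reach is approached as far as the arm can. A call is refused whole if a number of a shift passes 50 or a number of a turn 0.15, either way. A call with a gripper value outside its range is refused whole. The fingers move at their own pace and stop on an object; the grip force is fixed at half the most. Time passes only in rows, so rows that do not move let the fingers close. It gives the time, the measured TCP pose, the force and the opening at its end, in the units of the state.
- env.read_state(): the state, without advancing time (a new reading comes with each control period).
- env.grab_frame(name): name is "side" or "top"; returns (picture, depth): 480x640x3 uint8, blue, green, red; 480x640 float32, m along the optical axis (not along the pixel's ray), 0 where there is no reading.
- env.camera_params(name): a dict with "K" (3x3 intrinsics, pixels), "D" ([k1, k2, p1, p2, k3] as OpenCV has them; the pictures are not rectified), "R" (3x3) and "t" (3): a world point X has camera coordinates R X + t. Camera axes: x right, y down, z forward; pixel columns grow to the right and rows downward; lengths in m; the calibration is good to about 2 mm. A picture is of the moment at which its call begins. camera_params takes no time and is no camera call.
- env.close_job(): hands the job in, once; it reports no verdict.
Trained networks look in the newest picture that a camera, given by its name, has taken for a name from the list of things; names that differ only in an ending like _2 or _b are one class to them, and where a whole thing is asked for, a point or a joint stands for the part that bears it (a point fixed in the world has none). Each returns a list of dicts, best first, with "score" (0 to 1); they miss things now and then, are a little off and sometimes report something else, mostly with a low value. They report only what shows in the picture. A call takes as long as a camera call. They do not tell look-alikes from the thing itself.
- env.spot_in(name, camera): "extent" ([left, top, right, bottom] in pixels, round what is visible of it).
- env.cut_out(name, camera): "pixels" (480x640 bool, what is visible of it) and "extent" ([left, top, right, bottom] in pixels, round what is visible of it).
The state is a dict: "time": time; "joints": joint angles; "qd": joint speeds; "effort": joint torques, N m; "position": TCP position; "eef_rot": TCP orientation; "contact_force": force on the tool from outside, world axes, zero at the start; "wrist_torque": the same for the moment, N m; "gripper_width": finger opening in m.
Only numpy, scipy, OpenCV 4.12 (cv2) and the standard library are available. Lean on these libraries where they do the work, as an engineer would, in place of code of your own. Each camera call takes 0.05 s, during which the arm holds its last target.

## Task

The battery pack is locked in the bench charger and the charger's release key has broken off. Take the red hex screwdriver from the rack, reach down through the slot in the charger, feel for the latch tab hidden below it and press it gently - no forcing, the plastic inside breaks - until the pack pops up. Leave the pack standing popped up in the charger, put the red screwdriver back upright in a hole of the rack, and leave everything else as it is.

Things in the scene. Friction and masses are not known exactly. Their poses are not given: they have to be found in the camera images.
- driver_grip (a point): Centre (half-way up) of the red handle of the screwdriver hanging upright in a rack hole. Handle square, 26 x 26 mm, 75 mm tall plus 5 mm black cap; z up along it, x and y across its flats. From its flat lower end, 37.5 mm below this point, a straight round steel shank 6 mm across runs 110 mm down to its blunt end (a hex driver). About 90 g.
- driver_tip (a point): Blunt end of the red screwdriver's shank, 147.5 mm below the handle's centre along its axis; same axes.
- charger: Grey battery charger screwed to the bench, 130 (x) by 190 (y) mm, flat deck 92 mm above the bench. Origin: centre of its underside; z up. The pack stands in a well centred at y = +38 mm; the slot is centred at y = -30 mm. Its plastic inside breaks if the screwdriver presses on any part of the charger with more than 25 N.
- slot (a point): Centre of the open slot at deck level (92 mm above the bench), framed by a white bezel; axes as the charger's: x along the slot, y towards the pack. 48 mm long (x from -24 to +24 mm) and 10 mm wide, bevelled to 16 mm at the top of its long sides; its walls go 20 mm down, with free space below them.
- plate (a point): Point 42 mm straight below the slot's centre, on the top of a rigid black plate that lies under the whole slot; axes as the slot's. The plate has one window, 10 mm long in x and wider than the slot, whose centre can be anywhere from x = -17 to +17 mm: it is not measured and hardly seen, so it has to be felt. Off the window the shank meets the rigid plate.
- tab_level (a point): Point 46 mm below the slot's centre: the height of the latch tab's top, which lies in the plate's window (4 mm below the plate, 8 mm long in x). The tab yields downwards like a spring: about 4 N at first, 6 to 12 N where it lets the pack go after 5 to 8 mm of travel, hard stop after about 11 mm. Elsewhere along x there is only the plate.
- pack_top (a point): Centre of the top face of the battery pack in the charger: dark grey block 106 (x) by 74 (y) mm with a white band, its top 50 mm above the charger's deck while locked, z up. When the latch lets go a spring lifts it by 15 mm and holds it there, still standing in its well. About 400 g.
- rack_top (a point): Centre of the top face of the fixed wooden screwdriver rack, 126 mm above the bench. Plank 90 mm (x) by 270 mm (y), 14 mm thick, open 102 mm below, with four square holes 12 x 12 mm at x = 0, y = -99, -33, +33 and +99 mm. A tool hangs with its handle's lower end resting on the plank. Three holes hold tools at the start, one is free.
- amber_driver_grip (a point): Centre of the handle of the stubby amber screwdriver in the rack (30 x 30 x 60 mm): leave it.
- green_awl_grip (a point): Centre of the handle of the green awl in the rack (24 x 24 x 55 mm): leave it.
- spare_pack: Second battery pack, standing on the bench base down, 106 x 74 x 98 mm, origin at its underside: leave it.
- tape: Grey tape measure, 70 x 36 x 62 mm, origin at its underside: leave it.
- screw_jar: Screw jar with a blue lid, 68 mm across, 85 mm high, origin at its underside: leave it.
- oil_can: Can, 60 mm across, 150 mm high, origin at its underside: leave it.
- scrap: Plywood offcut, 110 x 70 x 30 mm, origin at its underside: leave it.
- wrench: Steel wrench lying on the bench, origin at its underside: leave it.
- hammer: Hammer lying on the bench, origin at its underside: leave it.
Not all that is in view belongs to the job. What is meant by the part that bears driver_grip is not yellow, and is the larger of those in its own colour.

How it is judged:
On the way, in this order (a step that is already met when the one before it is completed fails the run):
1. the red screwdriver's tip is well down inside the slot while the pack is still locked (z of driver_tip in the frame of slot below -0.03 m and x of driver_tip in the frame of slot between -0.026 and 0.026 m and y of driver_tip in the frame of slot between -0.01 and 0.01 m and z of pack_top in the frame of charger below 0.146 m), for 0.1 s.
2. the pack pops up (by more than 10 mm) while the screwdriver's tip is down in the slot (z of driver_tip in the frame of slot below -0.03 m and x of driver_tip in the frame of slot between -0.026 and 0.026 m and y of driver_tip in the frame of slot between -0.01 and 0.01 m and z of pack_top in the frame of charger above 0.152 m), for 0.1 s.
At the end, for the whole second after the job is handed in: The pack stands released and still in its well, raised 10 to 24 mm above its locked height and tilted less than 9 degrees; the red screwdriver hangs still and upright (within 7 degrees) in one of the rack's holes, its handle's lower end resting on the plank (within 5 mm) (z of pack_top in the frame of charger between 0.152 and 0.166 m and angle between pack_top's own z axis and vertical below 0.15 rad and angle between driver_grip's own z axis and vertical below 0.12 rad and z of driver_grip in the frame of rack_top between 0.033 and 0.043 m and x of driver_grip in the frame of rack_top between -0.015 and 0.015 m and y of driver_grip in the frame of rack_top between -0.115 and 0.115 m and linear speed of each of driver, pack below 0.02 m/s); the robot touches nothing.
It fails at once if the red screwdriver is forced against the charger or its latch with more than 25 N (contact force between driver and charger above 25 N).
It fails at once if another tool in the rack, or a thing on the bench, is moved more than 25 mm (distance of any of amber_driver_grip, green_awl_grip, spare_pack, tape, screw_jar, oil_can, scrap, wrench, hammer from where it was at the start of the episode above 0.025 m).
It also fails if it takes over 72 s, if anything falls off the work surface, if the arm or the gripper's body presses on something with over 40 N, if the wrist force passes 120 N, or if a joint passes its speed limit or range.

## Working session

There is one attempt and no reset: what is moved stays moved. The work goes in short steps, Python scripts to look and compute and a shell command to move; the robot and the scene stay as the last step left them, time stands still between calls to the robot, and variables do not carry over. Pictures are saved under pics/ and viewed, and the job is handed in when it is done.

```bash
ls; mkdir -p pics; python3 - <<'E'
from workcell import env
import cv2,numpy as np
print(env.read_state())
for c in("side","top"):
    im,d=env.grab_frame(c); cv2.imwrite(f"pics/{c}0.png",im); np.save(f"{c}_d.npy",d)
    p=env.camera_params(c); print(c,p)
E
```

```text
pics
{'time': 0.0, 'joints': array([-1.35328252e+00,  2.63523877e-01, -4.89685519e-02,  1.25939848e+00,
        1.49282208e-05,  1.41549335e+00]), 'qd': array([ 0.00033642,  0.00088414,  0.00046955, -0.00055194,  0.00110922,
       -0.00088674]), 'effort': array([-9.96513554e-04, -6.37622738e+01,  3.84564078e+01,  1.36075693e-02,
       -1.42256476e-04, -6.16705535e-06]), 'position': array([ 0.19116553, -0.488674  ,  0.25281299]), 'eef_rot': array([-2.59403075e+00,  1.77082750e+00,  1.23664432e-03]), 'contact_force': array([ 0.0767035 , -0.64595858,  0.06794071]), 'wrist_torque': array([-0.04298543,  0.04583333, -0.02324953]), 'gripper_width': 0.08517945716170001}
side {'K': array([[488.62082829,   0.        , 328.96237805],
       [  0.        , 488.62082829, 239.89659441],
       [  0.        ,   0.        ,   1.        ]]), 'D': array([-0.01460028,  0.        ,  0.        ,  0.        ,  0.        ]), 'R': array([[-0.93105769, -0.36472588, -0.01032469],
       [-0.24572909,  0.6477026 , -0.72117859],
       [ 0.26971982, -0.6689218 , -0.69267225]]), 't': array([0.5017442 , 0.21861079, 1.15067325])}
top {'K': array([[538.5097784 ,   0.        , 328.43872245],
       [  0.        , 538.5097784 , 240.82126478],
       [  0.        ,   0.        ,   1.        ]]), 'D': array([-0.11363252,  0.        ,  0.        ,  0.        ,  0.        ]), 'R': array([[ 0.01979012, -0.99980201,  0.00207024],
       [-0.98379044, -0.01984222, -0.1782208 ],
       [ 0.1782266 ,  0.00149033, -0.98398834]]), 't': array([-0.01854585,  0.53350195,  1.36840376])}
```

View pics/side0.png

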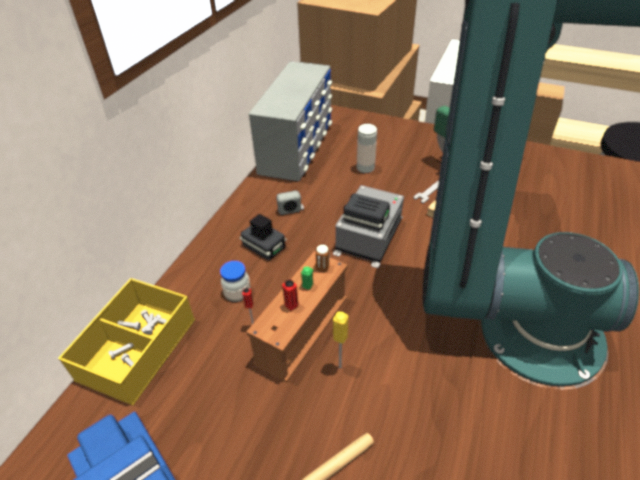

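View pics/top0.png

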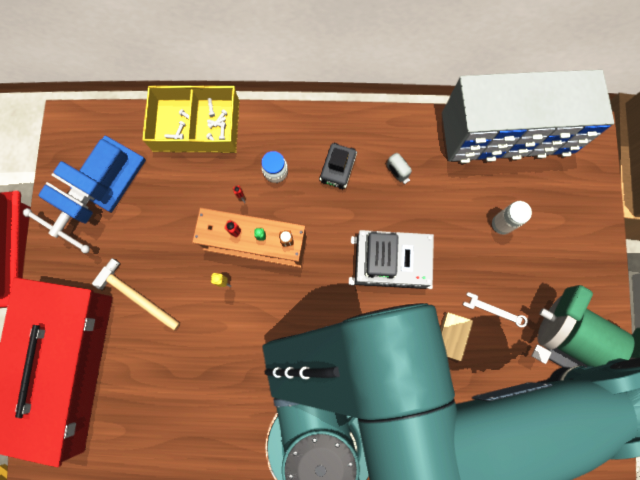

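Candidates for the red screwdriver are the red handle in the rack (side 290,295 / top 232,227), the small red one standing off the rack (side 248,298 / top 238,191) and the yellow one (side 341,327 / top 217,279). The red one in the rack fits: it isn't yellow, it's the larger of the two reds, and it hangs in a hole. I'll confirm it in a crop and measure.

```bash
cat > h.py <<'E'
from workcell import env
import cv2,numpy as np
def ray(c,u,v):
    p=env.camera_params(c)
    n=cv2.undistortPoints(np.array([[[u,v]]],float),p["K"],p["D"])[0,0]
    R=p["R"];t=p["t"]
    return -R.T@t, R.T@np.array([n[0],n[1],1.])
def onz(c,u,v,z):
    o,d=ray(c,u,v); return o+d*(z-o[2])/d[2]
def cloud(c,d):
    p=env.camera_params(c)
    v,u=np.mgrid[0:480,0:640]
    n=cv2.undistortPoints(np.stack([u,v],-1).reshape(-1,1,2).astype(float),p["K"],p["D"]).reshape(480,640,2)
    X=np.dstack([n[...,0]*d,n[...,1]*d,d])
    return (X-p["t"])@p["R"]
def proj(c,X):
    p=env.camera_params(c)
    return cv2.projectPoints(np.atleast_2d(np.array(X,float)),cv2.Rodrigues(p["R"])[0],p["t"],p["K"],p["D"])[0][:,0]
E
python3 - <<'E'
from h import *
np.set_printoptions(precision=4,suppress=True)
for c in("top","side"):
    im=cv2.imread(f"pics/{c}0.png"); d=np.load(f"{c}_d.npy"); P=cloud(c,d)
    for n in("driver_grip","charger","slot","pack_top","rack_top","amber_driver_grip","green_awl_grip"):
        try:
            for r in env.cut_out(n,c)[:2]:
                m=r["pixels"]&(d>0); Q=P[m]; 
                print(c,n,round(r["score"],2),np.round(r["extent"]),Q.mean(0),"z95",np.percentile(Q[:,2],[5,95]))
        except Exception as e: print(c,n,e)
    b=(180,175,320,285) if c=="top" else (220,230,360,380)
    cr=cv2.resize(im[b[1]:b[3],b[0]:b[2]],None,fx=4 if c=="top" else 3.5,fy=4 if c=="top" else 3.5,interpolation=cv2.INTER_CUBIC); cv2.imwrite(f"pics/crop_{c}.png",cr)
im=cv2.imread("pics/top0.png")
cv2.imwrite("pics/crop_ch.png",cv2.resize(im[220:300,340:445],None,fx=7,fy=7,interpolation=cv2.INTER_CUBIC))
E
```

```text
top driver_grip 0.59 [226. 220. 243. 238.] [0.5354 0.2217 0.1875] z95 [0.144  0.2071]
top driver_grip 0.49 [232. 187. 242. 197.] [0.6418 0.2253 0.1195] z95 [0.0841 0.1384]
top charger 0.79 [350. 229. 433. 289.] [ 0.4769 -0.1878  0.082 ] z95 [0.0137 0.0964]
top slot 0.98 [347. 228. 432. 288.] [ 0.4754 -0.1892  0.0814] z95 [0.0133 0.0962]
top pack_top 0.62 [365. 230. 400. 283.] [ 0.4867 -0.1394  0.1403] z95 [0.1303 0.1464]
top pack_top 0.61 [385. 152. 411. 186.] [ 0.7384 -0.1955  0.0477] z95 [0.0065 0.0646]
top rack_top 0.93 [190. 209. 309. 266.] [0.5276 0.1921 0.1066] z95 [0.0066 0.1306]
top amber_driver_grip 0.67 [224. 219. 242. 237.] [0.5374 0.2232 0.1795] z95 [0.1261 0.2068]
top amber_driver_grip 0.62 [279. 231. 296. 246.] [0.515  0.093  0.1778] z95 [0.1381 0.1928]
side driver_grip 0.71 [243. 290. 253. 308.] [0.642  0.23   0.1134] z95 [0.088  0.1379]
side driver_grip 0.7 [335. 311. 348. 370.] [0.4106 0.2638 0.1577] z95 [0.1165 0.1886]
side charger 0.66 [333. 185. 408. 266.] [ 0.4728 -0.132   0.0636] z95 [0.0097 0.0939]
side slot 0.66 [331. 182. 404. 266.] [ 0.4737 -0.1324  0.0638] z95 [0.0095 0.0939]
side slot 0.5 [247. 251. 348. 383.] [0.5244 0.2224 0.0811] z95 [0.0063 0.1275]
side pack_top 0.57 [343. 194. 392. 230.] [ 0.4837 -0.126   0.1309] z95 [0.1013 0.1444]
side pack_top 0.3 [246. 252. 348. 380.] [0.524  0.2239 0.0809] z95 [0.0068 0.1274]
side rack_top 0.83 [248. 252. 347. 382.] [0.5239 0.2238 0.082 ] z95 [0.007  0.1276]
side rack_top 0.35 [415. 184. 436. 202.] [ 0.3751 -0.4183  0.0065] z95 [0.0022 0.0106]
side amber_driver_grip 0.69 [313. 244. 327. 270.] [0.5167 0.1004 0.163 ] z95 [0.1287 0.1901]
side green_awl_grip 0.51 [301. 267. 313. 288.] [0.5247 0.1664 0.1617] z95 [0.1318 0.1849]
side green_awl_grip 0.51 [222. 258. 252. 300.] [0.7284 0.155  0.0593] z95 [0.0062 0.0862]
```

View pics/crop_top.png

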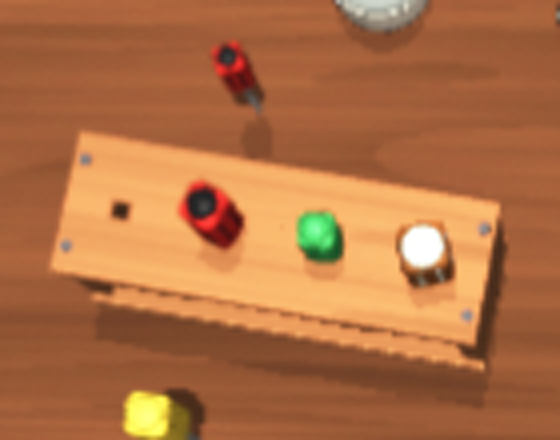

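View pics/crop_side.png

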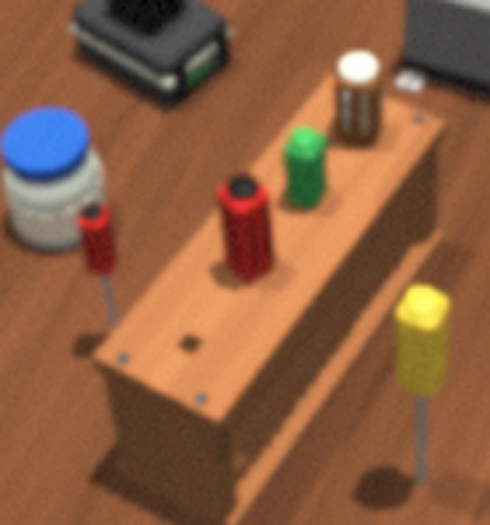

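View pics/crop_ch.png

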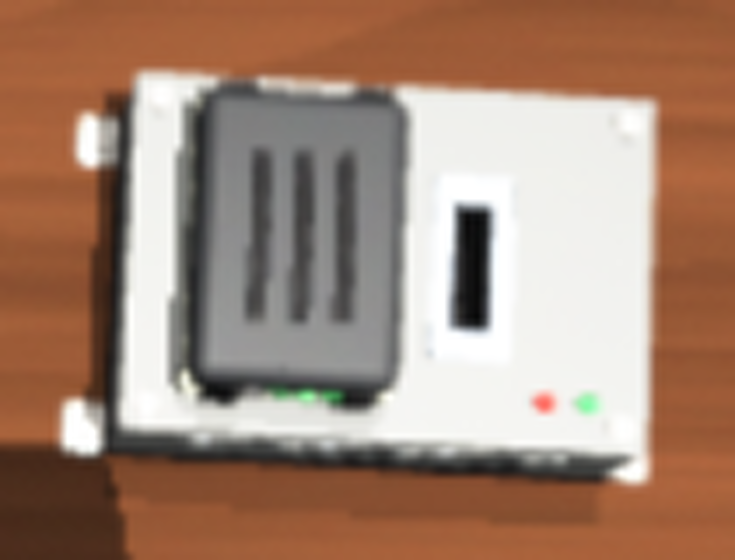

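The top crop shows the large red handle with a black cap at crop (210,212), in the second rack hole. The hole to its left (crop 120,210) is free, and the smaller red driver at (235,70) is a decoy. The charger's slot shows dark at crop (471,267), i.e. pixel (407,258). Next I'll get precise poses.

```bash
python3 - <<'E'
from h import *
np.set_printoptions(precision=4,suppress=True)
def rect(P,m):
    r=cv2.minAreaRect((P[m][:,:2]*1000).astype(np.float32)); return r
for c in("top","side"):
    im=cv2.imread(f"pics/{c}0.png"); d=np.load(f"{c}_d.npy"); P=cloud(c,d)
    X,Y,Z=P[...,0],P[...,1],P[...,2]
    dz=np.median(Z[(d>0)&(abs(Z)<.03)&(X>.3)&(X<.8)&(abs(Y)<.4)]); print(c,"bench z",dz)
    # rack
    m=(d>0)&(abs(Z-.126)<.008)&(X>.42)&(X<.62)&(Y>0)&(Y<.4)
    r=rect(P,m); print(c,"rack",r,"z",np.median(Z[m]))
    m=(d>0)&(abs(Z-.092)<.008)&(X>.38)&(X<.58)&(Y>-.35)&(Y<-.04)
    print(c,"charger",rect(P,m),"z",np.median(Z[m]))
    m=(d>0)&(abs(Z-.142)<.008)&(X>.38)&(X<.58)&(Y>-.35)&(Y<-.04)
    print(c,"pack",rect(P,m),"z",np.median(Z[m]))
    m=(d>0)&(Z>.195)&(X>.45)&(X<.6)&(Y>.17)&(Y<.28)
    print(c,"cap",P[m].mean(0),m.sum())
    # image-based corners on z planes
    g=cv2.cvtColor(im,cv2.COLOR_BGR2GRAY)
    if c=="top":
        s=g[235:280,395:420]; w=np.clip(130.-s.astype(float),0,None); w[w<20]=0
        vv,uu=np.mgrid[235:280,395:420]
        print((s[::4,::2]))
        u,v=(w*uu).sum()/w.sum(),(w*vv).sum()/w.sum(); print("slot px",u,v,onz(c,u,v,.092),onz(c,u,v,.082))
E
```

```text
top bench z -0.00028424237233764106
top rack ((497.68585205078125, 198.3865966796875), (271.3239440917969, 165.9125518798828), 81.27761840820312) z 0.12557750972743445
top charger ((487.78900146484375, -177.67190551757812), (189.12060546875, 131.60580444335938), 87.54487609863281) z 0.09160872910709889
top pack ((488.9974670410156, -141.2344207763672), (74.3722152709961, 110.53004455566406), 88.00428771972656) z 0.1418898413879038
top cap [0.5382 0.2249 0.2017] 103
[[105 138 238 239 239 239 239 239 239 238 239 238 238]
 [123 110 237 240 240 240 240 240 240 240 239 239 239]
 [125 111 238 241 240 241 240 241 241 240 240 240 240]
 [129 129 239 240 255 255 255 255 255 238 241 241 240]
 [130 128 240 241 254  88  17  53 253 247 241 241 241]
 [131 153 242 247 254  84  17  65 255 249 242 242 241]
 [131 163 242 248 254  71  17  79 255 249 242 242 242]
 [129 168 243 251 253  56  16  87 255 247 243 243 242]
 [124 190 244 237 254 231 201 215 255 246 243 243 243]
 [120 193 244 238 248 248 251 252 253 245 244 244 243]
 [141 242 245 245 245 245 245 245 244 244 244 240 242]
 [244 245 245 245 245 245 245 245 245 245 244 238 242]]
slot px 405.992034847542 256.98469197261977 [ 0.488  -0.2057  0.092 ] [ 0.4896 -0.2072  0.082 ]
side bench z -0.00040721712436724933
side rack ((496.031982421875, 198.77743530273438), (272.8568115234375, 167.52435302734375), 82.20645141601562) z 0.12525567342625943
side charger ((486.9200744628906, -176.0146484375), (197.783447265625, 132.0445556640625), 87.7677993774414) z 0.0916149132653584
side pack ((487.6380310058594, -139.4823455810547), (80.266845703125, 110.21920776367188), 88.48753356933594) z 0.14180514447146692
side cap [0.5357 0.2303 0.2013] 112
```

```bash
python3 - <<'E'
from h import *
im=cv2.imread("pics/side0.png")
cv2.imwrite("pics/crop_chs.png",cv2.resize(im[175:275,325:415],None,fx=6,fy=6,interpolation=cv2.INTER_CUBIC))
E
```

```text
(no output)
```

View pics/crop_chs.png

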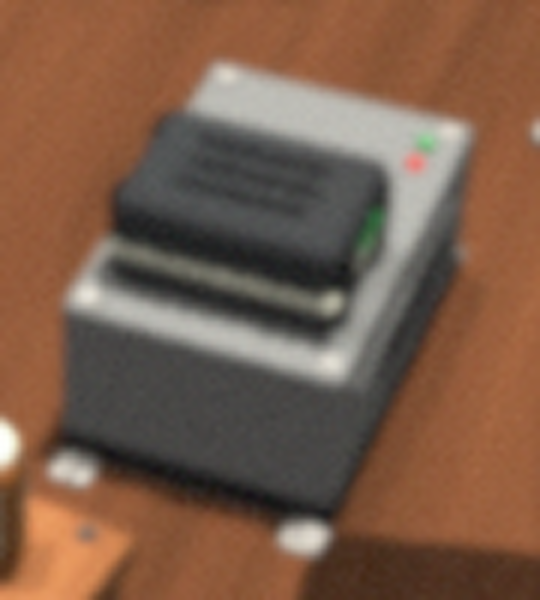

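```bash
python3 - <<'E'
from h import *
np.set_printoptions(precision=4,suppress=True)
from scipy.optimize import least_squares
f=lambda x,y,b,s:(b[0]+(x+.5)/s-.5,b[1]+(y+.5)/s-.5)
b=(180,175)
C=[onz("top",*f(x,y,b,4),.126)[:2] for x,y in[(82,133),(500,205),(478,345),(52,270)]]
S=[onz("top",*f(x,y,b,4),.126)[:2] for x,y in[(86,159),(66,245),(485,229),(467,315)]]
print("corners",np.array(C),np.mean(C,0)); print("screws",np.mean(S,0))
print("freehole",onz("top",*f(120,210,b,4),.126))
c=np.mean(C,0); 
lo=(C[0]+C[3]-C[1]-C[2])/2; print("long",np.linalg.norm(lo),np.degrees(np.arctan2(lo[1],lo[0])))
th=np.arctan2(lo[1],lo[0]); 
for k in(-.099,-.033,.033,.099): print("hole",k,c+k*np.array([np.cos(th),np.sin(th)]))
# side cross-check
b=(220,230)
print("side freehole",onz("side",*f(190,343,b,3.5),.126))
print("side cap",onz("side",*f(242,187,b,3.5),.206),"top cap",onz("top",*f(205,204,(180,175),4),.206))
# bezel/charger corners in top crop
b=(340,220)
C=np.array([onz("top",*f(x,y,b,7),.092)[:2] for x,y in[(139,73),(656,100),(645,465),(122,432)]]);print(C.mean(0),C)
B=np.array([onz("top",*f(x,y,b,7),.092)[:2] for x,y in[(440,173),(516,178),(507,364),(428,357)]]);print("bezel",B.mean(0),B)
E
```

```text
corners [[0.5977 0.3179]
 [0.5563 0.0522]
 [0.4679 0.0633]
 [0.5095 0.3312]] [0.5328 0.1911]
screws [0.5334 0.1923]
freehole [0.5485 0.2905 0.126 ]
long 0.27001394855130484 81.16637764109015
hole -0.099 [0.5176 0.0933]
hole -0.033 [0.5278 0.1585]
hole 0.033 [0.5379 0.2238]
hole 0.099 [0.5481 0.289 ]
side freehole [0.5462 0.2917 0.126 ]
side cap [0.5344 0.2307 0.206 ] top cap [0.5368 0.222  0.206 ]
[ 0.486  -0.1789] [[ 0.5555 -0.0866]
 [ 0.5494 -0.2765]
 [ 0.4153 -0.2707]
 [ 0.4238 -0.0818]]
bezel [ 0.486  -0.2086] [[ 0.5206 -0.1968]
 [ 0.5193 -0.2246]
 [ 0.451  -0.2208]
 [ 0.453  -0.1922]]
```

```bash
python3 -m inch '[{"claw":-1,"dx":0,"dy":0,"dz":-40,"spin":0},{"claw":-1,"dx":-30,"dy":-32,"dz":0,"spin":0},{"claw":-1,"dx":-30,"dy":-32,"dz":0,"spin":0},{"claw":-1,"dx":-30,"dy":-32,"dz":0,"spin":0},{"claw":-1,"dx":-30,"dy":-32,"dz":0,"spin":0},{"claw":-1,"dx":-30,"dy":-32,"dz":0,"spin":0},{"claw":-1,"dx":-30,"dy":-32,"dz":0,"spin":0},{"claw":-1,"dx":-30,"dy":-32,"dz":0,"spin":0},{"claw":-1,"dx":-30,"dy":-32,"dz":0,"spin":0},{"claw":-1,"dx":-30,"dy":-32,"dz":0,"spin":0}]'
```

```text
time: 1.8
position: [0.3651, -0.1255, 0.295]
eef_rot: [2.585, -1.782, 0.008]
contact_force: [0.8, -0.5, 0.6]
gripper_width: 0.0855
```

```bash
cat > st.py <<'E'
from h import *
import sys
from scipy.spatial.transform import Rotation as Ro
np.set_printoptions(precision=4,suppress=True)
def st(tx=None,ty=None,tz=None,yaw=None):
    s=env.read_state();R=Ro.from_rotvec(s["eef_rot"]).as_matrix();p=s["position"]
    print("t",round(s["time"],2),"p",p,"yaw",round(np.degrees(np.arctan2(R[1,0],R[0,0])),2),"zaxis",R[:,2],"F",s["contact_force"],"T",s["wrist_torque"],"w",round(s["gripper_width"],4),"q",s["joints"])
    if tx is not None: print("tool delta mm",R.T@(np.array([tx,ty,tz])-p)*1000)
    if yaw is not None: print("spin",-(np.radians(yaw)-np.arctan2(R[1,0],R[0,0])))
if __name__=="__main__": st(*map(float,sys.argv[1:]))
E
python3 -m inch '[{"claw":-1,"dx":0,"dy":0,"dz":0,"spin":-0.15},{"claw":-1,"dx":0,"dy":0,"dz":0,"spin":-0.15},{"claw":-1,"dx":0,"dy":0,"dz":0,"spin":-0.15},{"claw":-1,"dx":0,"dy":0,"dz":0,"spin":-0.15},{"claw":-1,"dx":0,"dy":0,"dz":0,"spin":-0.15},{"claw":-1,"dx":0,"dy":0,"dz":0,"spin":-0.15},{"claw":-1,"dx":0,"dy":0,"dz":0,"spin":-0.15}]'; python3 st.py .537 .2245 .30 -8.8
```

```text
time: 2.5
position: [0.3669, -0.1186, 0.2957]
eef_rot: [3.129, -0.237, 0.009]
contact_force: [0.7, -0.5, -0.7]
gripper_width: 0.0856
t 2.5 p [ 0.3669 -0.1186  0.2957] yaw -8.65 zaxis [ 0.0056 -0.0042 -1.    ] F [ 0.7023 -0.5121 -0.6581] T [ 0.0089  0.024  -0.0301] w 0.0856 q [-0.5243  0.006  -0.2447  1.3133 -0.0008  1.1976]
tool delta mm [ 116.5924 -364.7684   -4.7511]
spin 0.0025716538878368667
```

```bash
python3 -m inch '[{"claw":-1,"dx":14,"dy":-45,"dz":0,"spin":0},{"claw":-1,"dx":14,"dy":-45,"dz":0,"spin":0},{"claw":-1,"dx":14,"dy":-45,"dz":0,"spin":0},{"claw":-1,"dx":14,"dy":-45,"dz":0,"spin":0},{"claw":-1,"dx":14,"dy":-45,"dz":0,"spin":0},{"claw":-1,"dx":14,"dy":-45,"dz":0,"spin":0},{"claw":-1,"dx":14,"dy":-45,"dz":0,"spin":0},{"claw":-1,"dx":12,"dy":-35,"dz":0,"spin":0},{"claw":-1,"dx":0,"dy":0,"dz":0,"spin":0}]'; python3 st.py .537 .2245 .30 -8.8
```

```text
time: 3.4
position: [0.5318, 0.2241, 0.2948]
eef_rot: [3.128, -0.228, 0.015]
contact_force: [0.0, -1.2, -0.8]
gripper_width: 0.0853
t 3.4 p [0.5318 0.2241 0.2948] yaw -8.34 zaxis [ 0.0089 -0.0056 -0.9999] F [ 0.0009 -1.242  -0.7929] T [-0.0282  0.058   0.0373] w 0.0853 q [ 0.2613  0.3433  0.1812  1.4016 -0.0077  1.9777]
tool delta mm [ 5.1582 -1.0974 -5.1772]
spin 0.007953344986048216
```

```bash
python3 -m inch '[{"claw":-1,"dx":4,"dy":0,"dz":35,"spin":0},{"claw":-1,"dx":0,"dy":0,"dz":35,"spin":0},{"claw":-1,"dx":0,"dy":0,"dz":10,"spin":0},{"claw":-1,"dx":0,"dy":0,"dz":0,"spin":0}]'; python3 st.py .537 .2245 .173 -8.8
python3 - <<'E'
from h import *
for c in("side","top"):
    im,d=env.grab_frame(c); b=(200,180,360,340) if c=="side" else (180,160,320,280)
    cv2.imwrite(f"pics/pre_{c}.png",cv2.resize(im[b[1]:b[3],b[0]:b[2]],None,fx=3.5,fy=3.5,interpolation=cv2.INTER_CUBIC))
E
```

```text
time: 3.8
position: [0.5369, 0.2239, 0.2132]
eef_rot: [3.129, -0.225, 0.017]
contact_force: [-0.4, 0.5, 0.5]
gripper_width: 0.0854
t 3.8 p [0.5369 0.2239 0.2132] yaw -8.21 zaxis [ 0.0102 -0.0055 -0.9999] F [-0.4377  0.471   0.5193] T [-0.0224  0.0468  0.0221] w 0.0854 q [ 0.2587  0.3691  0.0003  1.1936 -0.008   1.9728]
tool delta mm [-0.4351 -0.7846 40.1886]
spin 0.010211754757576519
```

View pics/pre_side.png

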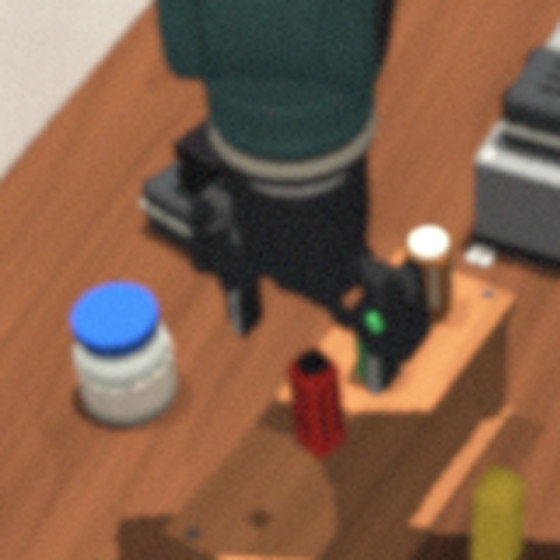

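```bash
python3 - <<'E'
from h import *
for c,b in(("side",(200,180)),("top",(180,160))):
    print(c,(proj(c,[[.537,.2239,.206],[.537,.2239,.1935],[.537,.2239,.126],[.537+.042,.2239-.006,.2],[.537-.042,.2239+.006,.2]])-b)*3.5)
E
```

```text
side [[311.54946916 351.31378669]
 [312.96679168 365.33366976]
 [320.22288619 437.06218591]
 [252.60539844 332.08297342]
 [373.71639818 384.86388796]]
top [[175.30186375 229.38314192]
 [178.55786161 233.17809785]
 [195.12459305 252.47823142]
 [188.95691702 170.86015415]
 [164.73185083 292.28827487]]
```

View pics/pre_top.png

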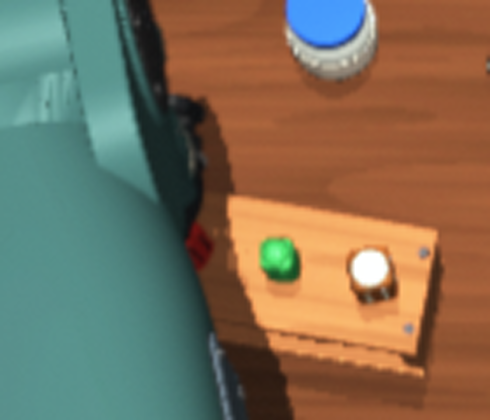

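The side crop shows the two open fingers at (243,310) and (378,370) on either side of the red handle at (317,400), and they line up with its predicted position to within about 3 mm. I'll descend and close.

```bash
python3 -m inch '[{"claw":-1,"dx":-1,"dy":-1.5,"dz":20,"spin":0},{"claw":-1,"dx":0,"dy":0,"dz":18,"spin":0},{"claw":-1,"dx":0,"dy":0,"dz":0,"spin":0},{"claw":1,"dx":0,"dy":0,"dz":0,"spin":0},{"claw":1,"dx":0,"dy":0,"dz":0,"spin":0},{"claw":1,"dx":0,"dy":0,"dz":0,"spin":0},{"claw":1,"dx":0,"dy":0,"dz":0,"spin":0},{"claw":1,"dx":0,"dy":0,"dz":0,"spin":0},{"claw":1,"dx":0,"dy":0,"dz":0,"spin":0},{"claw":1,"dx":0,"dy":0,"dz":0,"spin":0}]'; python3 st.py .537 .2245 .173 -8.8
python3 - <<'E'
from h import *
for c in("side",):
    im,d=env.grab_frame(c); b=(200,180,360,340) if c=="side" else (180,160,320,280)
    cv2.imwrite(f"pics/grasp_{c}.png",cv2.resize(im[b[1]:b[3],b[0]:b[2]],None,fx=3.5,fy=3.5,interpolation=cv2.INTER_CUBIC))
E
```

```text
time: 4.9
position: [0.5399, 0.2262, 0.187]
eef_rot: [-3.132, 0.226, -0.036]
contact_force: [0.5, -0.6, -1.2]
gripper_width: 0.025
t 4.9 p [0.5399 0.2262 0.187 ] yaw -8.27 zaxis [ 0.0231 -0.0001 -0.9997] F [ 0.5432 -0.5724 -1.194 ] T [-0.0029  0.0261 -0.0347] w 0.025 q [ 0.2603  0.3777 -0.0588  1.112  -0.006   1.9753]
tool delta mm [-2.9232  2.1247 13.9713]
spin 0.009289619101233604
```

View pics/grasp_side.png

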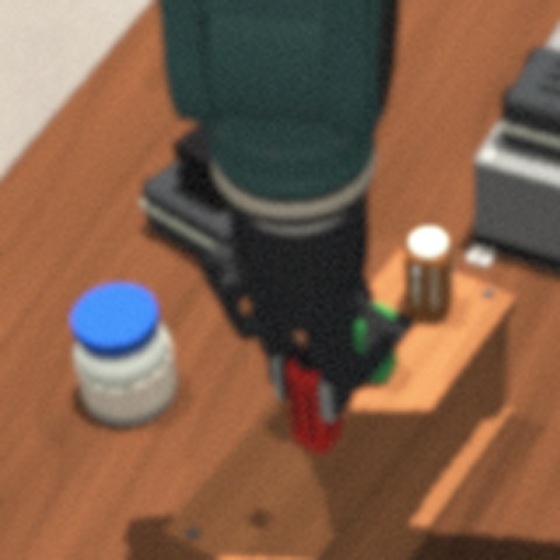

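```bash
python3 -m inch '[{"claw":1,"dx":0,"dy":0,"dz":-10,"spin":0},{"claw":1,"dx":0,"dy":0,"dz":-25,"spin":0},{"claw":1,"dx":0,"dy":0,"dz":-25,"spin":0},{"claw":1,"dx":0,"dy":0,"dz":-25,"spin":0},{"claw":1,"dx":0,"dy":0,"dz":-25,"spin":0},{"claw":1,"dx":0,"dy":0,"dz":-25,"spin":0},{"claw":1,"dx":0,"dy":0,"dz":-20,"spin":0},{"claw":1,"dx":0,"dy":0,"dz":0,"spin":0}]'; python3 st.py .537 .2245 .173 -8.8
python3 - <<'E'
from h import *
for c in("side",):
    im,d=env.grab_frame(c); b=(200,120,360,340) if c=="side" else (180,160,320,280)
    cv2.imwrite(f"pics/lift_{c}.png",cv2.resize(im[b[1]:b[3],b[0]:b[2]],None,fx=2.7,fy=2.7,interpolation=cv2.INTER_CUBIC))
E
```

```text
time: 5.75
position: [0.536, 0.2255, 0.3533]
eef_rot: [-3.131, 0.227, -0.042]
contact_force: [0.7, 0.3, -1.3]
gripper_width: 0.0253
t 5.75 p [0.536  0.2255 0.3533] yaw -8.31 zaxis [ 0.027  -0.0004 -0.9996] F [ 0.6945  0.2793 -1.3454] T [-0.0598 -0.0047 -0.0089] w 0.0253 q [ 0.2615  0.3432  0.3379  1.5395 -0.0073  1.9772]
tool delta mm [ -3.7264   1.522  180.2138]
spin 0.008525448102892491
```

View pics/lift_side.png

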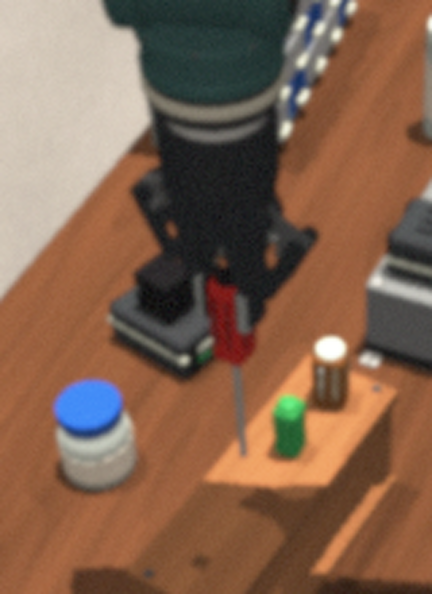

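```bash
cat > tip.py <<'E'
from h import *
import sys
from scipy.spatial.transform import Rotation as Ro
np.set_printoptions(precision=2,suppress=True)
s=env.read_state();R=Ro.from_rotvec(s["eef_rot"]).as_matrix();p=s["position"]
for L in(.055,.060,.065,.165,.171,.177): print(L,p+R[:,2]*L,proj("side",p+R[:,2]*L)[0])
E
python3 tip.py
python3 - <<'E'
from h import *
im,d=env.grab_frame("side");cv2.imwrite("pics/tipA.png",cv2.resize(im[210:310,250:330],None,fx=6,fy=6,interpolation=cv2.INTER_CUBIC))
E
```

```text
0.055 [0.54 0.23 0.3 ] [285.34 249.49]
0.06 [0.54 0.23 0.29] [285.47 251.31]
0.065 [0.54 0.23 0.29] [285.59 253.11]
0.165 [0.54 0.23 0.19] [287.94 286.53]
0.171 [0.54 0.23 0.18] [288.07 288.39]
0.177 [0.54 0.23 0.17] [288.2  290.23]
```

View pics/tipA.png

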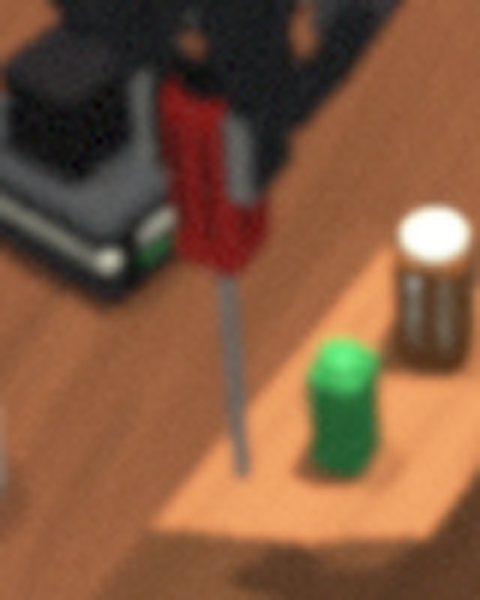

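```bash
python3 -m inch '[{"claw":1,"dx":0,"dy":0,"dz":-25,"spin":-0.1},{"claw":1,"dx":0,"dy":0,"dz":-15,"spin":0},{"claw":1,"dx":-4,"dy":40,"dz":0,"spin":0},{"claw":1,"dx":-4,"dy":40,"dz":0,"spin":0},{"claw":1,"dx":-4,"dy":40,"dz":0,"spin":0},{"claw":1,"dx":-4,"dy":40,"dz":0,"spin":0},{"claw":1,"dx":-4,"dy":40,"dz":0,"spin":0},{"claw":1,"dx":-4,"dy":40,"dz":0,"spin":0},{"claw":1,"dx":-4,"dy":40,"dz":0,"spin":0},{"claw":1,"dx":-4,"dy":40,"dz":0,"spin":0},{"claw":1,"dx":0,"dy":0,"dz":0,"spin":0}]'; python3 st.py .482 -.2075 .34 -2.5
```

```text
time: 6.95
position: [0.4852, -0.1039, 0.3795]
eef_rot: [3.14, -0.059, 0.01]
contact_force: [0.0, 0.5, -1.2]
gripper_width: 0.0256
t 6.95 p [ 0.4852 -0.1039  0.3795] yaw -2.14 zaxis [ 0.006  -0.0016 -1.    ] F [ 0.0285  0.5485 -1.1859] T [0.03   0.0287 0.0002] w 0.0256 q [-0.3757  0.2038  0.2107  1.5715  0.0007  1.2325]
tool delta mm [  0.3881 103.6073  39.6806]
spin 0.006299764666757621
```

```bash
python3 -m inch '[{"claw":1,"dx":0,"dy":35,"dz":0,"spin":0},{"claw":1,"dx":0,"dy":35,"dz":0,"spin":0},{"claw":1,"dx":0,"dy":28,"dz":0,"spin":0},{"claw":1,"dx":0,"dy":0,"dz":10,"spin":0},{"claw":1,"dx":0,"dy":0,"dz":0,"spin":0}]'; python3 st.py .4855 -.2075 .34 -2.5; python3 tip.py
python3 - <<'E'
from h import *
im,d=env.grab_frame("side");cv2.imwrite("pics/chs.png",cv2.resize(im[100:260,310:430],None,fx=3.7,fy=3.7,interpolation=cv2.INTER_CUBIC))
im,d=env.grab_frame("top");cv2.imwrite("pics/cht.png",cv2.resize(im[200:310,330:470],None,fx=5,fy=5,interpolation=cv2.INTER_CUBIC))
E
```

```text
time: 7.45
position: [0.4802, -0.2049, 0.3648]
eef_rot: [-3.139, 0.061, -0.0]
contact_force: [0.4, 0.3, -1.5]
gripper_width: 0.0255
t 7.45 p [ 0.4802 -0.2049  0.3648] yaw -2.22 zaxis [ 0.0002  0.0024 -1.    ] F [ 0.3746  0.3269 -1.537 ] T [-0.0035  0.0158  0.0341] w 0.0255 q [-0.5606  0.2531  0.2377  1.5565  0.0022  1.0489]
tool delta mm [ 5.4202  2.4806 24.7723]
spin 0.004933928697499326
0.055 [ 0.48 -0.2   0.31] [380.17 136.21]
0.06 [ 0.48 -0.2   0.3 ] [380.04 137.97]
0.065 [ 0.48 -0.2   0.3 ] [379.92 139.71]
0.165 [ 0.48 -0.2   0.2 ] [377.53 172.7 ]
0.171 [ 0.48 -0.2   0.19] [377.4  174.57]
0.177 [ 0.48 -0.2   0.19] [377.26 176.43]
```

View pics/chs.png

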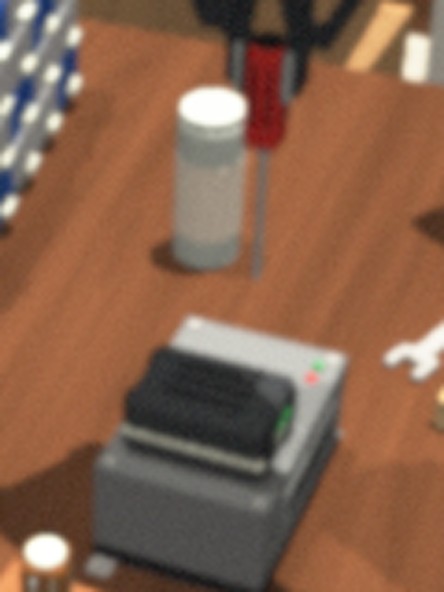

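View pics/cht.png

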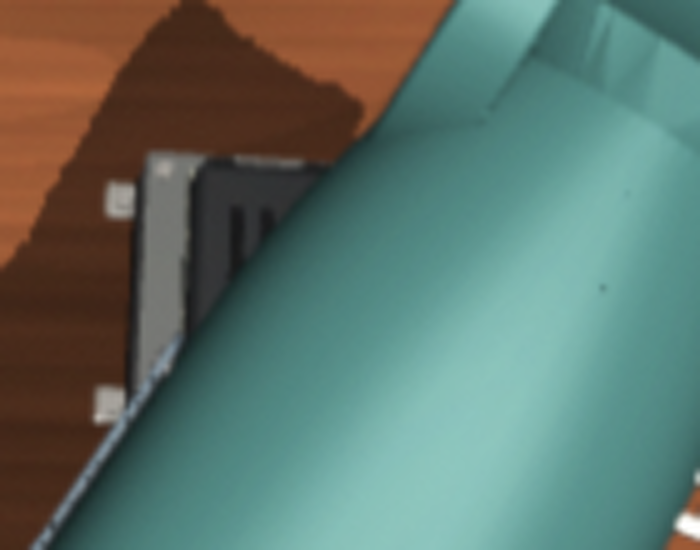

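```bash
python3 - <<'E'
from h import *
np.set_printoptions(precision=4,suppress=True)
im,d=env.grab_frame("side");P=cloud("side",d);s=env.read_state();p=s["position"];print(p)
m=(d>0)&(np.linalg.norm(P[...,:2]-p[:2],axis=-1)<.03)&(P[...,2]>.16)&(P[...,2]<.34)
Z=P[...,2]
for a in np.arange(.17,.34,.012):
    k=m&(Z>=a)&(Z<a+.012)
    if k.sum(): print(round(a,3),k.sum(),P[k].mean(0)-p,P[k].min(0)[:2]-p[:2],P[k].max(0)[:2]-p[:2],im[k].mean(0))
E
```

```text
[ 0.4806 -0.2042  0.3665]
0.194 6 [-0.003  -0.0003 -0.167 ] [-0.005  -0.0037] [-0.0017  0.0015] [ 86.3333 100.6667 126.    ]
0.206 10 [-0.0027  0.0005 -0.1535] [-0.005  -0.0056] [-0.001   0.0038] [ 87.7  99.2 119.2]
0.218 7 [-0.0011 -0.0007 -0.142 ] [-0.0031 -0.0033] [0.0007 0.0017] [ 86.7143 101.2857 127.8571]
0.23 11 [-0.0013 -0.0013 -0.1304] [-0.0038 -0.0059] [0.0012 0.0019] [ 85.4545 103.2727 134.0909]
0.242 9 [-0.0023 -0.0001 -0.1188] [-0.0047 -0.004 ] [0.0022 0.0062] [ 87.3333 102.3333 128.5556]
0.254 9 [-0.0017 -0.0002 -0.1059] [-0.004  -0.0037] [0.0008 0.0029] [ 88.7778 103.2222 128.3333]
0.266 7 [-0.0008 -0.0006 -0.0942] [-0.0026 -0.0029] [0.001 0.003] [ 87.4286 102.     131.8571]
0.278 13 [-0.0016 -0.001  -0.0823] [-0.0042 -0.0047] [0.0016 0.0035] [ 87.3846 102.5385 128.6154]
0.29 10 [-0.0015  0.0008 -0.07  ] [-0.0051 -0.0029] [0.0019 0.0035] [ 80.2  94.  128.9]
0.302 23 [-0.003   0.0079 -0.0558] [-0.0134 -0.0064] [0.0103 0.0138] [ 44.7826  52.2609 126.5652]
0.314 50 [-0.0028  0.0077 -0.0467] [-0.0139 -0.0043] [0.0115 0.0132] [ 41.9   46.54 126.8 ]
0.326 52 [-0.0015  0.0081 -0.0349] [-0.0151 -0.0061] [0.0134 0.0148] [ 56.4423  61.1923 128.5577]
0.338 4 [-0.0071  0.0105 -0.0275] [-0.0129  0.007 ] [0.0058 0.0124] [ 40.5   43.25 117.5 ]
```

```bash
python3 -m inch '[{"claw":1,"dx":4,"dy":0,"dz":25,"spin":0},{"claw":1,"dx":4,"dy":0,"dz":25,"spin":0},{"claw":1,"dx":0,"dy":0,"dz":25,"spin":0},{"claw":1,"dx":0,"dy":0,"dz":8,"spin":0},{"claw":1,"dx":0,"dy":0,"dz":0,"spin":0}]'; python3 st.py .4885 -.2045 .265 -2.5
```

```text
time: 8.1
position: [0.4904, -0.2013, 0.2838]
eef_rot: [3.14, -0.051, 0.01]
contact_force: [-0.7, -0.5, -0.9]
gripper_width: 0.0255
t 8.1 p [ 0.4904 -0.2013  0.2838] yaw -1.85 zaxis [ 0.0063 -0.001  -1.    ] F [-0.7196 -0.5357 -0.9339] T [-0.0104 -0.0168  0.0254] w 0.0255 q [-0.5445  0.2606  0.0307  1.335   0.0024  1.0587]
tool delta mm [-1.8726  3.2724 18.7837]
spin 0.011281190900553704
```

```bash
python3 -m inch '[{"claw":1,"dx":-1,"dy":3,"dz":6,"spin":0},{"claw":1,"dx":0,"dy":0,"dz":2,"spin":0},{"claw":1,"dx":0,"dy":0,"dz":0,"spin":0}]'; python3 st.py .4885 -.2045 .265 -2.5;python3 -m inch '[{"claw":1,"dx":0,"dy":0,"dz":0,"spin":0}]'; python3 st.py .4885 -.2045 .265 -2.5
python3 - <<'E'
from h import *
np.set_printoptions(precision=4,suppress=True)
im,d=env.grab_frame("side");P=cloud("side",d);s=env.read_state();p=s["position"];print(p)
m=(d>0)&(np.linalg.norm(P[...,:2]-p[:2],axis=-1)<.012)&(P[...,2]>.09)&(P[...,2]<.2)
for z0,z1 in((.09,.14),(.14,.17),(.17,.2)):
    k=m&(P[...,2]>z0)&(P[...,2]<z1); print(k.sum(),P[k].mean(0)-p if k.any() else 0)
m=(d>0)&(abs(P[...,2]-.092)<.004)&(P[...,0]>.38)&(P[...,0]<.58)&(P[...,1]>-.35)&(P[...,1]<-.04)
print(cv2.minAreaRect((P[m][:,:2]*1000).astype(np.float32)))
cv2.imwrite("pics/chs2.png",cv2.resize(im[130:250,310:430],None,fx=5,fy=5,interpolation=cv2.INTER_CUBIC))
E
```

```text
time: 8.4
position: [0.4901, -0.2045, 0.2779]
eef_rot: [3.139, -0.05, 0.014]
contact_force: [-0.3, -0.4, -1.0]
gripper_width: 0.0254
t 8.4 p [ 0.4901 -0.2045  0.2779] yaw -1.81 zaxis [ 0.0091 -0.0027 -1.    ] F [-0.2504 -0.4021 -0.991 ] T [ 0.0081 -0.0026 -0.0045] w 0.0254 q [-0.55    0.261   0.0154  1.316   0.0024  1.0524]
tool delta mm [-1.6839  0.0401 12.9015]
spin 0.012071034553647532
time: 8.5
position: [0.4902, -0.2046, 0.2784]
eef_rot: [3.138, -0.05, 0.015]
contact_force: [1.1, 0.3, -1.0]
gripper_width: 0.0255
t 8.5 p [ 0.4902 -0.2046  0.2784] yaw -1.82 zaxis [ 0.0097 -0.0031 -0.9999] F [ 1.1355  0.345  -0.9586] T [-0.0011  0.016   0.0744] w 0.0255 q [-0.5501  0.2607  0.0163  1.3165  0.0024  1.0524]
tool delta mm [-1.848  -0.1223 13.3937]
spin 0.011939147709902308
[ 0.4903 -0.2046  0.2785]
18 [-0.0003 -0.0015 -0.1498]
19 [-0.0009 -0.0008 -0.123 ]
23 [-0.0002 -0.0009 -0.0912]
((487.1551208496094, -176.89047241210938), (195.85513305664062, 131.80857849121094), 88.16722106933594)
```

View pics/chs2.png

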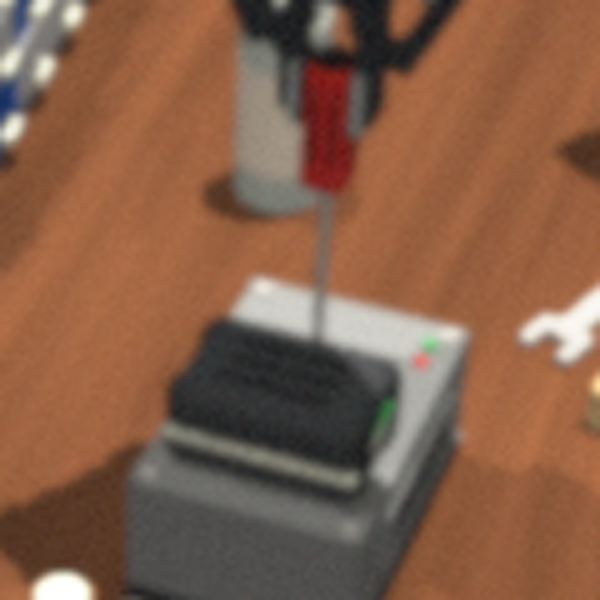

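```bash
python3 -m inch '[{"claw":1,"dx":0,"dy":0,"dz":4,"spin":0},{"claw":1,"dx":0,"dy":0,"dz":4,"spin":0},{"claw":1,"dx":0,"dy":0,"dz":2,"spin":0}]'; python3 st.py .4885 -.2045 .263 -2.5;python3 -m inch '[{"claw":1,"dx":0,"dy":0,"dz":2,"spin":0},{"claw":1,"dx":0,"dy":0,"dz":2,"spin":0}]'; python3 st.py .4885 -.2045 .263 -2.5
```

```text
time: 8.85
position: [0.4906, -0.2049, 0.2683]
eef_rot: [3.138, -0.05, 0.017]
contact_force: [-0.1, 1.4, -1.0]
gripper_width: 0.0251
t 8.85 p [ 0.4906 -0.2049  0.2683] yaw -1.83 zaxis [ 0.0108 -0.0037 -0.9999] F [-0.0667  1.381  -1.0407] T [0.0376 0.0468 0.0429] w 0.0251 q [-0.5502  0.2627 -0.0081  1.2888  0.0024  1.0525]
tool delta mm [-2.1361 -0.341   5.2929]
spin 0.011745998478929945
time: 9.05
position: [0.4905, -0.2048, 0.2638]
eef_rot: [3.138, -0.05, 0.016]
contact_force: [-0.2, -0.0, -1.0]
gripper_width: 0.0255
t 9.05 p [ 0.4905 -0.2048  0.2638] yaw -1.83 zaxis [ 0.0104 -0.0036 -0.9999] F [-0.1588 -0.0401 -0.9636] T [0.027  0.0057 0.0042] w 0.0255 q [-0.5502  0.264  -0.0186  1.2775  0.0024  1.0525]
tool delta mm [-2.0411 -0.2874  0.7568]
spin 0.011757629411745171
```

Tip is at deck level. Continuing down in small steps.

```bash
python3 -m inch '[{"claw":1,"dx":0,"dy":0,"dz":1.5,"spin":0},{"claw":1,"dx":0,"dy":0,"dz":1.5,"spin":0}]'; python3 -m inch '[{"claw":1,"dx":0,"dy":0,"dz":1.5,"spin":0},{"claw":1,"dx":0,"dy":0,"dz":1.5,"spin":0}]';python3 st.py .4885 -.2045 .263 -2.5
```

```text
time: 9.25
position: [0.4905, -0.2048, 0.2604]
eef_rot: [3.138, -0.05, 0.016]
contact_force: [0.1, 0.1, -1.9]
gripper_width: 0.0254
time: 9.45
position: [0.4906, -0.2049, 0.2571]
eef_rot: [3.138, -0.05, 0.016]
contact_force: [0.7, -0.0, -1.6]
gripper_width: 0.0252
t 9.45 p [ 0.4906 -0.2049  0.2571] yaw -1.83 zaxis [ 0.0103 -0.0035 -0.9999] F [ 0.7195 -0.0375 -1.597 ] T [-0.0088 -0.0012  0.0407] w 0.0252 q [-0.5501  0.266  -0.0338  1.2604  0.0024  1.0526]
tool delta mm [-2.0344 -0.283  -5.8767]
spin 0.011767679275130241
```

```bash
python3 -m inch '[{"claw":1,"dx":0,"dy":0,"dz":2,"spin":0},{"claw":1,"dx":0,"dy":0,"dz":2,"spin":0},{"claw":1,"dx":0,"dy":0,"dz":2,"spin":0}]'; python3 -m inch '[{"claw":1,"dx":0,"dy":0,"dz":2,"spin":0},{"claw":1,"dx":0,"dy":0,"dz":2,"spin":0},{"claw":1,"dx":0,"dy":0,"dz":2,"spin":0}]';python3 st.py .4885 -.2045 .263 -2.5
```

```text
time: 9.75
position: [0.4907, -0.2049, 0.2507]
eef_rot: [3.138, -0.05, 0.017]
contact_force: [0.2, 0.1, -1.3]
gripper_width: 0.0251
time: 10.05
position: [0.4907, -0.2049, 0.2441]
eef_rot: [3.138, -0.05, 0.016]
contact_force: [-0.2, -0.6, -0.9]
gripper_width: 0.0254
t 10.05 p [ 0.4907 -0.2049  0.2441] yaw -1.82 zaxis [ 0.0104 -0.0036 -0.9999] F [-0.2352 -0.5522 -0.8642] T [-0.0244  0.0157 -0.0201] w 0.0254 q [-0.55    0.2702 -0.0632  1.2267  0.0024  1.0526]
tool delta mm [ -2.0493  -0.2687 -18.8785]
spin 0.011822273430567715
```

```bash
python3 -m inch '[{"claw":1,"dx":0,"dy":0,"dz":2,"spin":0},{"claw":1,"dx":0,"dy":0,"dz":2,"spin":0},{"claw":1,"dx":0,"dy":0,"dz":2,"spin":0}]'; python3 -m inch '[{"claw":1,"dx":0,"dy":0,"dz":2,"spin":0},{"claw":1,"dx":0,"dy":0,"dz":2,"spin":0}]';python3 st.py .4885 -.2045 .263 -2.5
```

```text
time: 10.35
position: [0.4908, -0.2049, 0.2376]
eef_rot: [3.138, -0.05, 0.016]
contact_force: [0.6, -0.0, -0.7]
gripper_width: 0.0257
time: 10.55
position: [0.4908, -0.205, 0.2332]
eef_rot: [3.138, -0.05, 0.016]
contact_force: [-0.0, -0.0, -1.3]
gripper_width: 0.0249
t 10.55 p [ 0.4908 -0.205   0.2332] yaw -1.82 zaxis [ 0.0104 -0.0035 -0.9999] F [-0.0015 -0.0446 -1.2949] T [ 0.0276  0.012  -0.0018] w 0.0249 q [-0.55    0.2744 -0.0872  1.1985  0.0024  1.0526]
tool delta mm [ -2.0453  -0.2908 -29.824 ]
spin 0.011813291572576039
```

```bash
python3 -m inch '[{"claw":1,"dx":0,"dy":0,"dz":1.5,"spin":0},{"claw":1,"dx":0,"dy":0,"dz":1.5,"spin":0}]'; python3 -m inch '[{"claw":1,"dx":0,"dy":0,"dz":1.5,"spin":0},{"claw":1,"dx":0,"dy":0,"dz":1.5,"spin":0}]';python3 -m inch '[{"claw":1,"dx":0,"dy":0,"dz":1,"spin":0},{"claw":1,"dx":0,"dy":0,"dz":1,"spin":0}]'
```

```text
time: 10.75
position: [0.4909, -0.2049, 0.2299]
eef_rot: [3.138, -0.05, 0.016]
contact_force: [0.2, 0.2, -1.6]
gripper_width: 0.0256
time: 10.95
position: [0.4909, -0.205, 0.2266]
eef_rot: [3.138, -0.05, 0.016]
contact_force: [-0.2, 1.1, -1.0]
gripper_width: 0.0254
time: 11.15
position: [0.4909, -0.205, 0.2244]
eef_rot: [3.138, -0.05, 0.016]
contact_force: [-0.2, -0.1, -1.3]
gripper_width: 0.0256
```

```bash
python3 -m inch '[{"claw":1,"dx":0,"dy":0,"dz":0.8,"spin":0}]'; python3 -m inch '[{"claw":1,"dx":0,"dy":0,"dz":0.8,"spin":0}]';python3 -m inch '[{"claw":1,"dx":0,"dy":0,"dz":0.8,"spin":0}]'
```

```text
time: 11.25
position: [0.4909, -0.205, 0.2235]
eef_rot: [3.138, -0.05, 0.016]
contact_force: [0.5, 0.9, -0.6]
gripper_width: 0.0252
time: 11.35
position: [0.491, -0.205, 0.2227]
eef_rot: [3.138, -0.05, 0.016]
contact_force: [1.0, -0.2, 0.1]
gripper_width: 0.0255
time: 11.45
position: [0.491, -0.205, 0.2218]
eef_rot: [3.138, -0.05, 0.016]
contact_force: [-0.4, -0.7, -1.2]
gripper_width: 0.0252
```

```bash
python3 -m inch '[{"claw":1,"dx":0,"dy":0,"dz":0.8,"spin":0}]'; python3 -m inch '[{"claw":1,"dx":0,"dy":0,"dz":0.8,"spin":0}]'
```

```text
time: 11.55
position: [0.491, -0.205, 0.221]
eef_rot: [3.138, -0.05, 0.016]
contact_force: [0.2, -0.9, -1.3]
gripper_width: 0.0253
time: 11.65
position: [0.4911, -0.2051, 0.2203]
eef_rot: [3.138, -0.05, 0.017]
contact_force: [-1.1, 0.9, 7.2]
gripper_width: 0.0254
```

```bash
python3 -m inch '[{"claw":1,"dx":0,"dy":0,"dz":0.3,"spin":0}]'
```

```text
time: 11.75
position: [0.4912, -0.2052, 0.2204]
eef_rot: [3.137, -0.05, 0.018]
contact_force: [-1.7, 0.4, 5.8]
gripper_width: 0.0255
```

```bash
python3 -m inch '[{"claw":1,"dx":1,"dy":0,"dz":0.3,"spin":0}]'; python3 -m inch '[{"claw":1,"dx":1,"dy":0,"dz":0.3,"spin":0}]'; python3 -m inch '[{"claw":1,"dx":1,"dy":0,"dz":0.3,"spin":0}]'
```

```text
time: 11.85
position: [0.4919, -0.2052, 0.2204]
eef_rot: [3.137, -0.05, 0.017]
contact_force: [-3.7, 1.0, 6.2]
gripper_width: 0.0258
time: 11.95
position: [0.4924, -0.2052, 0.2204]
eef_rot: [3.136, -0.05, 0.016]
contact_force: [-3.7, 0.4, 6.0]
gripper_width: 0.0254
time: 12.05
position: [0.4929, -0.2052, 0.2203]
eef_rot: [3.136, -0.05, 0.015]
contact_force: [-5.5, 0.1, 6.5]
gripper_width: 0.0252
```

```bash
python3 -m inch '[{"claw":1,"dx":1.5,"dy":0,"dz":0.1,"spin":0}]'; python3 -m inch '[{"claw":1,"dx":1.5,"dy":0,"dz":0.1,"spin":0}]'; python3 -m inch '[{"claw":1,"dx":1.5,"dy":0,"dz":0.1,"spin":0}]'; python3 st.py
```

```text
time: 12.15
position: [0.494, -0.2052, 0.2205]
eef_rot: [3.136, -0.051, 0.014]
contact_force: [-2.3, 0.7, 2.4]
gripper_width: 0.0256
time: 12.25
position: [0.4955, -0.2053, 0.2205]
eef_rot: [3.136, -0.051, 0.013]
contact_force: [-2.1, 0.3, 1.8]
gripper_width: 0.0253
time: 12.35
position: [0.497, -0.2054, 0.2205]
eef_rot: [3.135, -0.051, 0.013]
contact_force: [-2.2, 0.9, 2.7]
gripper_width: 0.0256
t 12.35 p [ 0.497  -0.2054  0.2205] yaw -1.85 zaxis [ 0.0084 -0.0059 -0.9999] F [-2.2376  0.912   2.7161] T [0.0249 0.7955 0.0024] w 0.0256 q [-0.5431  0.2899 -0.0999  1.1708 -0.0007  1.0601]
```

```bash
for i in 1; do :; done; python3 -m inch '[{"claw":1,"dx":1.2,"dy":0,"dz":0.2,"spin":0}]'; python3 -m inch '[{"claw":1,"dx":1.2,"dy":0,"dz":0.2,"spin":0}]'; python3 -m inch '[{"claw":1,"dx":1.2,"dy":0,"dz":0.2,"spin":0}]'; python3 -m inch '[{"claw":1,"dx":1.2,"dy":0,"dz":0.2,"spin":0}]'
```

```text
time: 12.45
position: [0.4982, -0.2055, 0.2204]
eef_rot: [3.135, -0.051, 0.013]
contact_force: [-5.2, 0.2, 6.3]
gripper_width: 0.0255
time: 12.55
position: [0.4991, -0.2055, 0.2203]
eef_rot: [3.135, -0.051, 0.012]
contact_force: [-5.5, 0.7, 8.4]
gripper_width: 0.0255
time: 12.65
position: [0.5001, -0.2056, 0.2203]
eef_rot: [3.134, -0.051, 0.011]
contact_force: [-5.5, 0.1, 8.5]
gripper_width: 0.0253
time: 12.75
position: [0.501, -0.2056, 0.2203]
eef_rot: [3.134, -0.051, 0.01]
contact_force: [-5.2, -0.1, 8.2]
gripper_width: 0.0251
```

```bash
python3 -m inch '[{"claw":1,"dx":1.2,"dy":0,"dz":0.2,"spin":0}]'; python3 -m inch '[{"claw":1,"dx":1.2,"dy":0,"dz":0.2,"spin":0}]'; python3 -m inch '[{"claw":1,"dx":1.2,"dy":0,"dz":0.2,"spin":0}]'; python3 -m inch '[{"claw":1,"dx":1.2,"dy":0,"dz":0.2,"spin":0}]'
```

```text
time: 12.85
position: [0.5019, -0.2057, 0.2203]
eef_rot: [3.134, -0.051, 0.008]
contact_force: [-4.8, 0.7, 7.6]
gripper_width: 0.0254
time: 12.95
position: [0.5028, -0.2057, 0.2203]
eef_rot: [3.133, -0.051, 0.007]
contact_force: [-5.4, 0.4, 7.4]
gripper_width: 0.0254
time: 13.05
position: [0.5037, -0.2058, 0.2203]
eef_rot: [3.133, -0.051, 0.006]
contact_force: [-5.3, 0.5, 7.2]
gripper_width: 0.0252
time: 13.15
position: [0.5047, -0.2058, 0.2203]
eef_rot: [3.133, -0.051, 0.005]
contact_force: [-5.0, 1.0, 8.2]
gripper_width: 0.0254
```

```bash
python3 -m inch '[{"claw":1,"dx":1.2,"dy":0,"dz":0.2,"spin":0}]'; python3 -m inch '[{"claw":1,"dx":1.2,"dy":0,"dz":0.2,"spin":0}]'; python3 -m inch '[{"claw":1,"dx":1.2,"dy":0,"dz":0.2,"spin":0}]'; python3 st.py
```

```text
time: 13.25
position: [0.5056, -0.2059, 0.2203]
eef_rot: [3.132, -0.052, 0.004]
contact_force: [-5.3, 1.4, 8.4]
gripper_width: 0.0254
time: 13.35
position: [0.5065, -0.2059, 0.2202]
eef_rot: [3.132, -0.052, 0.003]
contact_force: [-5.1, 0.4, 6.8]
gripper_width: 0.0252
time: 13.45
position: [0.5075, -0.206, 0.2202]
eef_rot: [3.132, -0.052, 0.002]
contact_force: [-4.2, 0.8, 7.5]
gripper_width: 0.0253
t 13.45 p [ 0.5075 -0.206   0.2202] yaw -1.89 zaxis [ 0.0011 -0.0094 -1.    ] F [-4.2093  0.8401  7.5092] T [ 0.132   1.7723 -0.0029] w 0.0253 q [-0.5307  0.3103 -0.0705  1.1843 -0.0075  1.0731]
```

```bash
python3 -m inch '[{"claw":1,"dx":0,"dy":0,"dz":-2.5,"spin":0},{"claw":1,"dx":-5,"dy":-0.3,"dz":0,"spin":0},{"claw":1,"dx":-5,"dy":-0.2,"dz":0,"spin":0},{"claw":1,"dx":-4,"dy":-0.2,"dz":0,"spin":0},{"claw":1,"dx":0,"dy":0,"dz":0,"spin":0}]'; python3 st.py
```

```text
time: 13.95
position: [0.4928, -0.2045, 0.2223]
eef_rot: [3.133, -0.051, 0.003]
contact_force: [0.2, 0.6, -0.8]
gripper_width: 0.0252
t 13.95 p [ 0.4928 -0.2045  0.2223] yaw -1.88 zaxis [ 0.0019 -0.0086 -1.    ] F [ 0.1677  0.583  -0.8074] T [ 0.04    0.0119 -0.0195] w 0.0252 q [-0.543   0.2853 -0.1015  1.178  -0.0064  1.0605]
```

```bash
python3 -m inch '[{"claw":1,"dx":0,"dy":0,"dz":1,"spin":0},{"claw":1,"dx":0,"dy":0,"dz":0.8,"spin":0}]'; python3 -m inch '[{"claw":1,"dx":-1.2,"dy":0,"dz":0.3,"spin":0}]'; python3 -m inch '[{"claw":1,"dx":-1.2,"dy":0,"dz":0.2,"spin":0}]'; python3 -m inch '[{"claw":1,"dx":-1.2,"dy":0,"dz":0.2,"spin":0}]'
```

```text
time: 14.15
position: [0.4927, -0.2046, 0.2205]
eef_rot: [3.132, -0.052, 0.004]
contact_force: [0.0, -0.2, 1.1]
gripper_width: 0.025
time: 14.25
position: [0.492, -0.2047, 0.2204]
eef_rot: [3.132, -0.052, 0.006]
contact_force: [3.1, 0.3, 4.2]
gripper_width: 0.0255
time: 14.35
position: [0.4912, -0.2048, 0.2205]
eef_rot: [3.132, -0.051, 0.007]
contact_force: [1.7, 0.3, 2.7]
gripper_width: 0.0253
time: 14.45
position: [0.4903, -0.2048, 0.2205]
eef_rot: [3.132, -0.051, 0.009]
contact_force: [1.8, -0.2, 2.8]
gripper_width: 0.0254
```

```bash
python3 -m inch '[{"claw":1,"dx":-1.2,"dy":0,"dz":0.2,"spin":0}]'; python3 -m inch '[{"claw":1,"dx":-1.2,"dy":0,"dz":0.2,"spin":0}]'; python3 -m inch '[{"claw":1,"dx":-1.2,"dy":0,"dz":0.2,"spin":0}]'
```

```text
time: 14.55
position: [0.4893, -0.2049, 0.2204]
eef_rot: [3.132, -0.051, 0.01]
contact_force: [2.7, 0.4, 2.9]
gripper_width: 0.0256
time: 14.65
position: [0.4882, -0.2049, 0.2204]
eef_rot: [3.131, -0.051, 0.011]
contact_force: [2.4, 0.0, 3.6]
gripper_width: 0.0257
time: 14.75
position: [0.4872, -0.2049, 0.2204]
eef_rot: [3.131, -0.051, 0.012]
contact_force: [2.6, 0.3, 4.4]
gripper_width: 0.0253
```

```bash
python3 -m inch '[{"claw":1,"dx":-1.2,"dy":0,"dz":0.2,"spin":0}]'; python3 -m inch '[{"claw":1,"dx":-1.2,"dy":0,"dz":0.2,"spin":0}]'; python3 -m inch '[{"claw":1,"dx":-1.2,"dy":0,"dz":0.2,"spin":0}]'; python3 -m inch '[{"claw":1,"dx":-1.2,"dy":0,"dz":0.2,"spin":0}]'; python3 st.py
```

```text
time: 14.85
position: [0.4861, -0.205, 0.2204]
eef_rot: [3.131, -0.051, 0.013]
contact_force: [2.4, -0.2, 5.1]
gripper_width: 0.0251
time: 14.95
position: [0.485, -0.205, 0.2203]
eef_rot: [3.131, -0.051, 0.014]
contact_force: [3.3, 0.5, 4.7]
gripper_width: 0.0254
time: 15.05
position: [0.484, -0.2051, 0.2204]
eef_rot: [3.131, -0.051, 0.015]
contact_force: [3.7, 0.0, 5.2]
gripper_width: 0.0255
time: 15.15
position: [0.4829, -0.2051, 0.2203]
eef_rot: [3.13, -0.051, 0.016]
contact_force: [3.7, -0.9, 4.2]
gripper_width: 0.0255
t 15.15 p [ 0.4829 -0.2051  0.2203] yaw -1.86 zaxis [ 0.0103 -0.0109 -0.9999] F [ 3.6624 -0.9432  4.2349] T [ 0.079  -1.0869  0.0434] w 0.0255 q [-0.5551  0.2654 -0.1357  1.1552 -0.0038  1.0482]
```

```bash
python3 -m inch '[{"claw":1,"dx":-1.2,"dy":-0.3,"dz":0.2,"spin":0}]'; python3 -m inch '[{"claw":1,"dx":-1.2,"dy":-0.3,"dz":0.2,"spin":0}]'; python3 -m inch '[{"claw":1,"dx":-1.2,"dy":-0.3,"dz":0.2,"spin":0}]'; python3 -m inch '[{"claw":1,"dx":-1.2,"dy":0,"dz":0.2,"spin":0}]'; python3 st.py
```

```text
time: 15.25
position: [0.4819, -0.2049, 0.2203]
eef_rot: [3.13, -0.051, 0.017]
contact_force: [3.4, -0.7, 4.2]
gripper_width: 0.0251
time: 15.35
position: [0.4808, -0.2047, 0.2203]
eef_rot: [3.13, -0.051, 0.018]
contact_force: [3.3, -1.0, 5.1]
gripper_width: 0.0255
time: 15.45
position: [0.4796, -0.2045, 0.2202]
eef_rot: [3.129, -0.051, 0.019]
contact_force: [3.4, -1.4, 4.3]
gripper_width: 0.0253
time: 15.55
position: [0.4781, -0.2045, 0.2199]
eef_rot: [3.129, -0.051, 0.018]
contact_force: [-0.3, -0.0, -0.9]
gripper_width: 0.0254
t 15.55 p [ 0.4781 -0.2045  0.2199] yaw -1.86 zaxis [ 0.0114 -0.0122 -0.9999] F [-0.2835 -0.0141 -0.8868] T [-0.0115  0.0069  0.048 ] w 0.0254 q [-0.5588  0.2566 -0.1494  1.1487 -0.0043  1.0446]
```

```bash
python3 -m inch '[{"claw":1,"dx":-1.2,"dy":0,"dz":0.2,"spin":0}]'; python3 -m inch '[{"claw":1,"dx":0,"dy":0,"dz":0.7,"spin":0}]'; python3 -m inch '[{"claw":1,"dx":0,"dy":0,"dz":0.7,"spin":0}]'; python3 -m inch '[{"claw":1,"dx":0,"dy":0,"dz":0.7,"spin":0}]'
```

```text
time: 15.65
position: [0.476, -0.2042, 0.2191]
eef_rot: [3.13, -0.051, 0.015]
contact_force: [0.7, 0.5, -1.4]
gripper_width: 0.0253
time: 15.75
position: [0.4753, -0.2039, 0.2179]
eef_rot: [3.13, -0.051, 0.012]
contact_force: [0.5, -0.1, -1.3]
gripper_width: 0.0253
time: 15.85
position: [0.4748, -0.2038, 0.2167]
eef_rot: [3.131, -0.051, 0.01]
contact_force: [0.2, 0.2, -1.2]
gripper_width: 0.0253
time: 15.95
position: [0.4748, -0.2038, 0.2159]
eef_rot: [3.131, -0.052, 0.01]
contact_force: [-0.0, -0.1, 3.9]
gripper_width: 0.0252
```

```bash
python3 -m inch '[{"claw":1,"dx":0,"dy":0,"dz":0.8,"spin":0}]'; python3 -m inch '[{"claw":1,"dx":0,"dy":0,"dz":0.8,"spin":0}]'; python3 -m inch '[{"claw":1,"dx":0,"dy":0,"dz":0.8,"spin":0}]'; python3 st.py
```

```text
time: 16.05
position: [0.4749, -0.204, 0.2153]
eef_rot: [3.13, -0.052, 0.011]
contact_force: [-0.1, 1.0, 6.1]
gripper_width: 0.0255
time: 16.15
position: [0.475, -0.2041, 0.2147]
eef_rot: [3.13, -0.052, 0.011]
contact_force: [-1.6, 0.2, 5.5]
gripper_width: 0.0256
time: 16.25
position: [0.475, -0.2042, 0.2142]
eef_rot: [3.129, -0.052, 0.011]
contact_force: [-1.3, 0.8, 6.1]
gripper_width: 0.0256
t 16.25 p [ 0.475  -0.2042  0.2142] yaw -1.89 zaxis [ 0.0071 -0.0118 -0.9999] F [-1.3162  0.8497  6.063 ] T [0.1327 0.4269 0.0136] w 0.0256 q [-0.5605  0.2571 -0.1645  1.137  -0.0062  1.0432]
```

```bash
python3 -m inch '[{"claw":1,"dx":0,"dy":0,"dz":1,"spin":0}]'; python3 -m inch '[{"claw":1,"dx":0,"dy":0,"dz":1,"spin":0}]'; python3 -m inch '[{"claw":1,"dx":0,"dy":0,"dz":1,"spin":0}]'; python3 st.py
```

```text
time: 16.35
position: [0.475, -0.2043, 0.2135]
eef_rot: [3.129, -0.052, 0.012]
contact_force: [-0.7, 0.1, 6.9]
gripper_width: 0.0256
time: 16.45
position: [0.475, -0.2044, 0.2128]
eef_rot: [3.129, -0.052, 0.012]
contact_force: [-1.3, 0.6, 6.1]
gripper_width: 0.0253
time: 16.55
position: [0.475, -0.2045, 0.212]
eef_rot: [3.128, -0.052, 0.012]
contact_force: [-1.0, 0.3, 6.3]
gripper_width: 0.0253
t 16.55 p [ 0.475  -0.2045  0.212 ] yaw -1.89 zaxis [ 0.0074 -0.0132 -0.9999] F [-0.9951  0.3433  6.3321] T [0.068  0.424  0.0009] w 0.0253 q [-0.5605  0.2577 -0.1698  1.13   -0.0072  1.0432]
```

```bash
python3 -m inch '[{"claw":1,"dx":0,"dy":0,"dz":1,"spin":0}]'; python3 -m inch '[{"claw":1,"dx":0,"dy":0,"dz":1,"spin":0}]'; python3 st.py
```

```text
time: 16.65
position: [0.4749, -0.2046, 0.2113]
eef_rot: [3.128, -0.052, 0.012]
contact_force: [-1.9, 0.0, 6.9]
gripper_width: 0.0256
time: 16.75
position: [0.4749, -0.2047, 0.2106]
eef_rot: [3.127, -0.052, 0.012]
contact_force: [-0.5, 0.6, 6.3]
gripper_width: 0.0252
t 16.75 p [ 0.4749 -0.2047  0.2106] yaw -1.89 zaxis [ 0.0077 -0.0141 -0.9999] F [-0.493   0.5981  6.3313] T [0.089  0.462  0.0404] w 0.0252 q [-0.5606  0.2581 -0.1733  1.1254 -0.0079  1.0432]
```

```bash
cat > pop.py <<'E'
from h import *
im,d=env.grab_frame("side");P=cloud("side",d);Z=P[...,2]
m=(d>0)&(P[...,0]>.445)&(P[...,0]<.53)&(P[...,1]>-.165)&(P[...,1]<-.115)&(Z<.175)&(Z>.12)
print("pack z",np.median(Z[m]))
E
python3 pop.py; python3 -m inch '[{"claw":1,"dx":0,"dy":-0.2,"dz":1,"spin":0}]'; python3 pop.py;  python3 -m inch '[{"claw":1,"dx":0,"dy":-0.2,"dz":1,"spin":0}]'; python3 pop.py
```

```text
pack z 0.1431310570809986
time: 16.9
position: [0.4749, -0.2046, 0.2097]
eef_rot: [3.127, -0.052, 0.012]
contact_force: [-1.1, -0.2, 4.9]
gripper_width: 0.0251
pack z 0.15273427280957738
time: 17.05
position: [0.4749, -0.2045, 0.2087]
eef_rot: [3.126, -0.052, 0.012]
contact_force: [-1.4, -0.7, 4.4]
gripper_width: 0.0257
pack z 0.15688463076185416
```

```bash
python3 -m inch '[{"claw":1,"dx":0,"dy":0,"dz":0.4,"spin":0},{"claw":1,"dx":0,"dy":0,"dz":0.4,"spin":0},{"claw":1,"dx":0,"dy":0,"dz":0.2,"spin":0}]'; python3 pop.py
python3 - <<'E'
from h import *
im,d=env.grab_frame("side");cv2.imwrite("pics/pop.png",cv2.resize(im[130:250,310:430],None,fx=5,fy=5,interpolation=cv2.INTER_CUBIC))
E
```

```text
time: 17.4
position: [0.4749, -0.2048, 0.2079]
eef_rot: [3.125, -0.052, 0.012]
contact_force: [-1.5, 0.5, 6.0]
gripper_width: 0.0252
pack z 0.1570394531027032
```

View pics/pop.png

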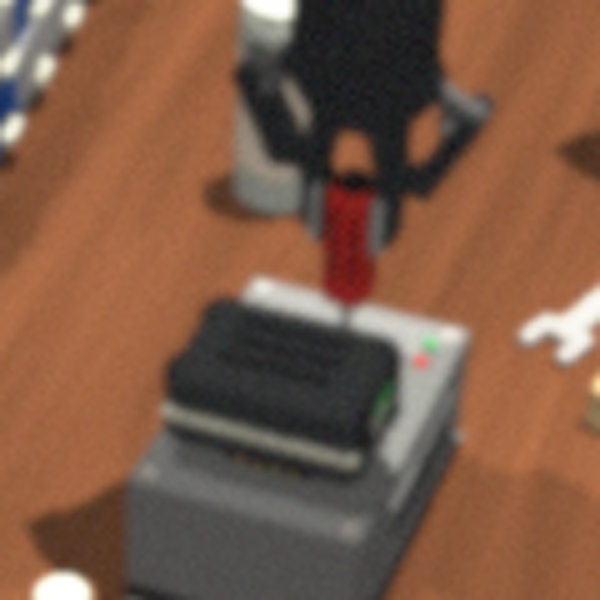

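The pack's top now reads 0.157, a rise of about 15 mm; in the picture it stands higher, at crop (285,350), with the driver behind it at (350,240). Retracting along the shank now.

```bash
python3 -m inch '[{"claw":1,"dx":0,"dy":0,"dz":-4,"spin":0},{"claw":1,"dx":0,"dy":0,"dz":-5,"spin":0},{"claw":1,"dx":0,"dy":0,"dz":-6,"spin":0}]'; python3 st.py;  python3 -m inch '[{"claw":1,"dx":0,"dy":0,"dz":-6,"spin":0},{"claw":1,"dx":0,"dy":0,"dz":-6,"spin":0},{"claw":1,"dx":0,"dy":0,"dz":-6,"spin":0}]'; python3 st.py
```

```text
time: 17.8
position: [0.4745, -0.2041, 0.2229]
eef_rot: [3.127, -0.052, 0.011]
contact_force: [-0.7, 0.4, -1.6]
gripper_width: 0.0251
t 17.8 p [ 0.4745 -0.2041  0.2229] yaw -1.89 zaxis [ 0.0065 -0.0143 -0.9999] F [-0.6914  0.3547 -1.5913] T [ 0.0743 -0.0116  0.0003] w 0.0251 q [-0.5596  0.2518 -0.1476  1.1583 -0.0087  1.0442]
time: 18.1
position: [0.4743, -0.2037, 0.2425]
eef_rot: [3.127, -0.051, 0.01]
contact_force: [0.2, -0.2, -1.3]
gripper_width: 0.0258
t 18.1 p [ 0.4743 -0.2037  0.2425] yaw -1.88 zaxis [ 0.0061 -0.0141 -0.9999] F [ 0.207  -0.1931 -1.298 ] T [ 0.0028 -0.0184 -0.0094] w 0.0258 q [-0.5592  0.2436 -0.1051  1.2095 -0.0087  1.0445]
```

```bash
python3 -m inch '[{"claw":1,"dx":0,"dy":0,"dz":-10,"spin":0},{"claw":1,"dx":0,"dy":0,"dz":-15,"spin":0},{"claw":1,"dx":0,"dy":0,"dz":-25,"spin":0},{"claw":1,"dx":0,"dy":0,"dz":-30,"spin":0},{"claw":1,"dx":0,"dy":0,"dz":-30,"spin":0},{"claw":1,"dx":0,"dy":0,"dz":-25,"spin":0},{"claw":1,"dx":0,"dy":0,"dz":0,"spin":0}]'; python3 pop.py; python3 st.py .537 .2245 .385 -8.5
```

```text
time: 18.8
position: [0.4723, -0.201, 0.3871]
eef_rot: [3.127, -0.052, 0.011]
contact_force: [0.5, -0.3, -0.7]
gripper_width: 0.0253
pack z 0.15696270059741865
t 18.85 p [ 0.4722 -0.201   0.3856] yaw -1.89 zaxis [ 0.0058 -0.0139 -0.9999] F [-0.0656  0.2637 -1.9146] T [ 0.0591 -0.0032  0.021 ] w 0.0253 q [-0.5568  0.2332  0.2665  1.5919 -0.0088  1.047 ]
tool delta mm [  50.7173 -427.3822   -4.9422]
spin 0.11534373647051663
```

```bash
python3 -m inch '[{"claw":1,"dx":0,"dy":-20,"dz":-8,"spin":0.05},{"claw":1,"dx":5,"dy":-40,"dz":-0.5,"spin":0.06},{"claw":1,"dx":5,"dy":-40,"dz":-0.5,"spin":0},{"claw":1,"dx":5,"dy":-40,"dz":-0.5,"spin":0},{"claw":1,"dx":5,"dy":-40,"dz":-0.5,"spin":0},{"claw":1,"dx":5,"dy":-40,"dz":-0.5,"spin":0},{"claw":1,"dx":5,"dy":-40,"dz":-0.5,"spin":0},{"claw":1,"dx":5,"dy":-40,"dz":-0.5,"spin":0},{"claw":1,"dx":0,"dy":0,"dz":0,"spin":0}]'; python3 st.py .537 .2245 .385 -8.5
```

```text
time: 19.75
position: [0.5466, 0.1021, 0.3849]
eef_rot: [3.12, -0.238, -0.008]
contact_force: [-0.2, -1.0, -0.7]
gripper_width: 0.0254
t 19.75 p [0.5466 0.1021 0.3849] yaw -8.71 zaxis [-0.0062 -0.0119 -0.9999] F [-0.1593 -0.9811 -0.7267] T [-0.0114 -0.001   0.0084] w 0.0254 q [ 0.0436  0.3298  0.404   1.6517 -0.0116  1.7665]
tool delta mm [ -28.0628 -119.5401   -1.4634]
spin -0.0037371931698919336
```

```bash
python3 -m inch '[{"claw":1,"dx":-8,"dy":-35,"dz":0,"spin":0},{"claw":1,"dx":-8,"dy":-35,"dz":0,"spin":0},{"claw":1,"dx":-7,"dy":-33,"dz":0,"spin":0},{"claw":1,"dx":0,"dy":-7,"dz":0,"spin":0},{"claw":1,"dx":0,"dy":0,"dz":0,"spin":0},{"claw":1,"dx":0,"dy":0,"dz":0,"spin":0}]'; python3 st.py .537 .2245 .385 -8.5
cat > sh.py <<'E'
from h import *
np.set_printoptions(precision=4,suppress=True)
im,d=env.grab_frame("side");P=cloud("side",d);s=env.read_state();p=s["position"];print(p)
m=(d>0)&(np.linalg.norm(P[...,:2]-p[:2],axis=-1)<.016)&(P[...,2]<p[2]-.068)&(P[...,2]>.135)
Z=P[...,2]
k=m; A=np.c_[np.ones(k.sum()),p[2]-Z[k]]
for j in(0,1):
    c,*_=np.linalg.lstsq(A,P[k][:,j]-p[j],rcond=None); print("xy"[j],c,"at tip rel",c[0]+.171*c[1], "world",p[j]+c[0]+.171*c[1],"spread",np.std(P[k][:,j]-p[j]-A@c),"lowest z",Z[k].min())
cv2.imwrite("pics/place_%.1f.png"%s["time"],cv2.resize(im[200:340,240:360],None,fx=4.2,fy=4.2,interpolation=cv2.INTER_CUBIC))
print("pics/place_%.1f.png"%s["time"])
print("hole33 pred px",proj("side",[[.5379,.2238,.126],[.5481,.289,.126]]))
E
python3 sh.py
```

```text
time: 20.35
position: [0.5394, 0.2167, 0.378]
eef_rot: [3.117, -0.237, -0.021]
contact_force: [-0.2, -0.7, -0.4]
gripper_width: 0.0252
t 20.35 p [0.5394 0.2167 0.378 ] yaw -8.71 zaxis [-0.0145 -0.0148 -0.9998] F [-0.2316 -0.6608 -0.39  ] T [ 0.0257 -0.0136 -0.0313] w 0.0252 q [ 0.2468  0.3864  0.4731  1.6752 -0.0108  1.9695]
tool delta mm [-3.6049 -7.2622 -7.0344]
spin -0.0035837019796225167
[0.5394 0.2165 0.3781]
x [-0.0015 -0.0238] at tip rel -0.005557958126101597 world 0.5338604078339518 spread 0.0016406545604645338 lowest z 0.20739183906761435
y [-0.0006 -0.0105] at tip rel -0.002387474266867264 world 0.21407578544763253 spread 0.001480547948918839 lowest z 0.20739183906761435
pics/place_20.4.png
hole33 pred px [[291.1335 304.724 ]
 [273.6633 326.3621]]
```

View pics/place_20.4.png

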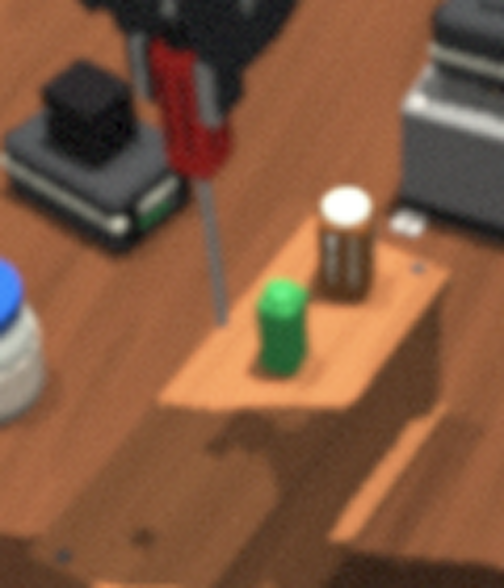

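```bash
python3 -m inch '[{"claw":1,"dx":3,"dy":-14,"dz":10,"spin":0},{"claw":1,"dx":0,"dy":0,"dz":20,"spin":0},{"claw":1,"dx":0,"dy":0,"dz":15,"spin":0},{"claw":1,"dx":0,"dy":0,"dz":5,"spin":0},{"claw":1,"dx":0,"dy":0,"dz":0,"spin":0},{"claw":1,"dx":0,"dy":0,"dz":0,"spin":0}]'; python3 st.py .537 .2245 .385 -8.5; python3 sh.py
```

```text
time: 21.0
position: [0.5455, 0.227, 0.3248]
eef_rot: [3.116, -0.247, -0.021]
contact_force: [0.0, -1.2, -0.3]
gripper_width: 0.025
t 21.0 p [0.5455 0.227  0.3248] yaw -9.07 zaxis [-0.0143 -0.0147 -0.9998] F [ 0.0132 -1.1655 -0.3045] T [-0.0818  0.0202  0.056 ] w 0.025 q [ 0.2612  0.3895  0.3335  1.5325 -0.0105  1.9902]
tool delta mm [ -8.7561   4.8325 -60.0649]
spin -0.009870309783618858
[0.5456 0.227  0.3249]
x [-0.0019 -0.0214] at tip rel -0.00560029246987472 world 0.5400324117973033 spread 0.0016563775556257597 lowest z 0.15282423027802944
y [-0.0004 -0.0123] at tip rel -0.0025583544431430254 world 0.2244731102739163 spread 0.0015967143215699221 lowest z 0.15282423027802944
pics/place_21.1.png
hole33 pred px [[291.1335 304.724 ]
 [273.6633 326.3621]]
```

View pics/place_21.1.png

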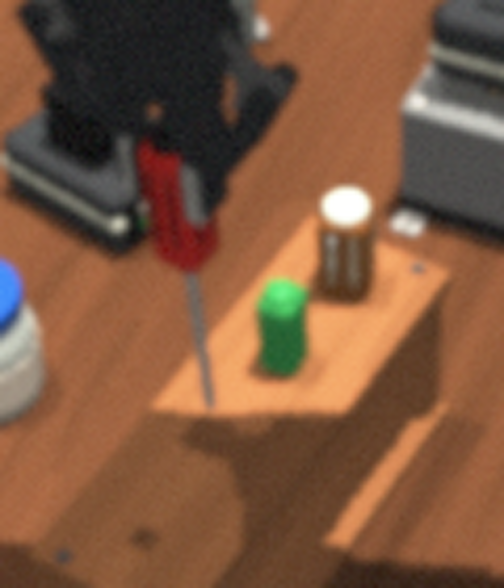

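```bash
python3 -m inch '[{"claw":1,"dx":-2,"dy":-2.7,"dz":6,"spin":0},{"claw":1,"dx":0,"dy":0,"dz":4,"spin":0},{"claw":1,"dx":0,"dy":0,"dz":0,"spin":0}]'; python3 sh.py; python3 - <<'E'
from h import *
im,d=env.grab_frame("side");c=im[280:345,255:325].astype(float)
c=np.clip((c-10)*2.2,0,255).astype(np.uint8)
cv2.imwrite("pics/holeE.png",cv2.resize(c,None,fx=8,fy=8,interpolation=cv2.INTER_CUBIC))
E
```

```text
time: 21.35
position: [0.5443, 0.2302, 0.3151]
eef_rot: [3.117, -0.247, -0.017]
contact_force: [-0.3, -0.1, -0.8]
gripper_width: 0.0252
[0.5443 0.2302 0.3154]
x [-0.0017 -0.02  ] at tip rel -0.005104091256037319 world 0.5392134988714988 spread 0.0016993008586394286 lowest z 0.1459696108515598
y [ 0.0008 -0.0211] at tip rel -0.002833811041641224 world 0.22738483838987403 spread 0.0015277248078404816 lowest z 0.1459696108515598
pics/place_21.4.png
hole33 pred px [[291.1335 304.724 ]
 [273.6633 326.3621]]
```

View pics/holeE.png

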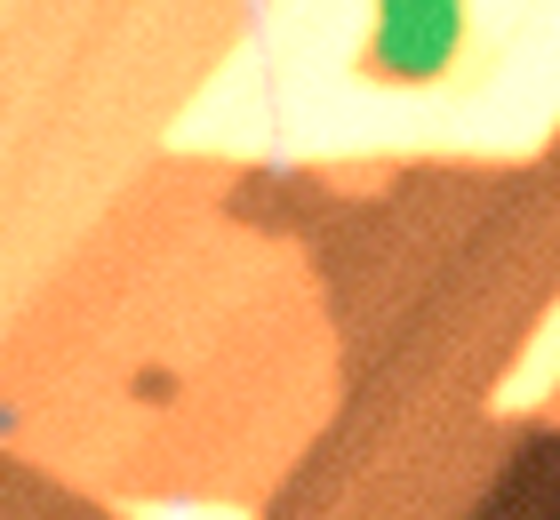

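```bash
python3 -m inch '[{"claw":1,"dx":-0.3,"dy":1.2,"dz":6,"spin":0},{"claw":1,"dx":0,"dy":0,"dz":4,"spin":0}]'; python3 sh.py;python3 st.py; python3 - <<'E'
from h import *
im,d=env.grab_frame("side");c=im[280:345,255:325].astype(float)
c=np.clip((c-10)*3,0,255).astype(np.uint8)
cv2.imwrite("pics/holeF.png",cv2.resize(c,None,fx=8,fy=8,interpolation=cv2.INTER_CUBIC))
E
```

```text
time: 21.65
position: [0.544, 0.2289, 0.3055]
eef_rot: [3.117, -0.247, -0.015]
contact_force: [0.0, -0.1, -0.3]
gripper_width: 0.0256
[0.5439 0.2289 0.305 ]
x [-0.0011 -0.0216] at tip rel -0.004787289669919688 world 0.5391039495321123 spread 0.0016304242408290719 lowest z 0.13537160759978262
y [-0.0005 -0.0126] at tip rel -0.0026383205103060617 world 0.22626476619819966 spread 0.0016003401952293778 lowest z 0.13537160759978262
pics/place_21.7.png
hole33 pred px [[291.1335 304.724 ]
 [273.6633 326.3621]]
t 21.7 p [0.5439 0.2289 0.305 ] yaw -9.07 zaxis [-0.0114 -0.0139 -0.9998] F [ 1.527   0.1494 -2.0306] T [ 0.0056 -0.0337  0.0362] w 0.0254 q [ 0.265   0.3837  0.2713  1.473  -0.0104  1.9942]
```

View pics/holeF.png

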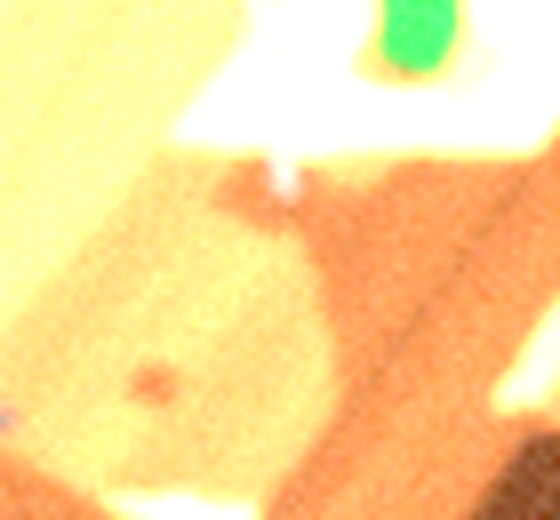

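```bash
python3 -m inch '[{"claw":1,"dx":0,"dy":0.3,"dz":3,"spin":0},{"claw":1,"dx":0,"dy":0,"dz":2,"spin":0}]';python3 -m inch '[{"claw":1,"dx":0,"dy":0,"dz":2,"spin":0},{"claw":1,"dx":0,"dy":0,"dz":1.5,"spin":0}]'; python3 -m inch '[{"claw":1,"dx":0,"dy":0,"dz":1.5,"spin":0},{"claw":1,"dx":0,"dy":0,"dz":1.5,"spin":0}]'
```

```text
time: 21.95
position: [0.5438, 0.2285, 0.3002]
eef_rot: [3.117, -0.247, -0.016]
contact_force: [0.0, 0.0, -0.7]
gripper_width: 0.0252
time: 22.15
position: [0.5438, 0.2284, 0.2963]
eef_rot: [3.117, -0.247, -0.016]
contact_force: [-0.9, -0.1, -0.6]
gripper_width: 0.0256
time: 22.35
position: [0.5437, 0.2284, 0.2931]
eef_rot: [3.117, -0.247, -0.016]
contact_force: [-0.2, 0.4, -0.7]
gripper_width: 0.0252
```

```bash
python3 -m inch '[{"claw":1,"dx":0,"dy":0,"dz":2,"spin":0},{"claw":1,"dx":0,"dy":0,"dz":2,"spin":0}]';python3 -m inch '[{"claw":1,"dx":0,"dy":0,"dz":3,"spin":0},{"claw":1,"dx":0,"dy":0,"dz":4,"spin":0}]'; python3 -m inch '[{"claw":1,"dx":0,"dy":0,"dz":5,"spin":0},{"claw":1,"dx":0,"dy":0,"dz":5,"spin":0}]'; python3 st.py
```

```text
time: 22.55
position: [0.5438, 0.2284, 0.2888]
eef_rot: [3.117, -0.247, -0.015]
contact_force: [-0.5, 0.6, -1.0]
gripper_width: 0.0253
time: 22.75
position: [0.5437, 0.2283, 0.2815]
eef_rot: [3.117, -0.247, -0.015]
contact_force: [0.7, -0.5, -1.5]
gripper_width: 0.0253
time: 22.95
position: [0.5436, 0.2281, 0.2706]
eef_rot: [3.117, -0.247, -0.015]
contact_force: [-0.2, 0.4, -1.7]
gripper_width: 0.0253
t 22.95 p [0.5436 0.2281 0.2706] yaw -9.08 zaxis [-0.0106 -0.0137 -0.9998] F [-0.1999  0.4432 -1.654 ] T [-0.0289 -0.0203  0.0011] w 0.0253 q [ 0.2639  0.3835  0.1789  1.38   -0.0104  1.9931]
```

```bash
python3 -m inch '[{"claw":1,"dx":0,"dy":0,"dz":10,"spin":0},{"claw":1,"dx":0,"dy":0,"dz":12,"spin":0},{"claw":1,"dx":0,"dy":0,"dz":12,"spin":0}]';python3 st.py; python3 -m inch '[{"claw":1,"dx":-0.5,"dy":0,"dz":12,"spin":0},{"claw":1,"dx":-0.5,"dy":0,"dz":12,"spin":0},{"claw":1,"dx":0,"dy":0,"dz":6,"spin":0}]'; python3 st.py
```

```text
time: 23.25
position: [0.543, 0.2277, 0.2344]
eef_rot: [3.118, -0.247, -0.015]
contact_force: [-0.6, 0.4, -1.2]
gripper_width: 0.0252
t 23.25 p [0.543  0.2277 0.2344] yaw -9.07 zaxis [-0.0104 -0.0133 -0.9999] F [-0.5597  0.4286 -1.2163] T [-0.0006  0.0904  0.0009] w 0.0252 q [ 0.2633  0.3895  0.0907  1.2856 -0.0101  1.9925]
time: 23.55
position: [0.5407, 0.2272, 0.2005]
eef_rot: [3.117, -0.247, -0.018]
contact_force: [0.3, -0.1, -1.0]
gripper_width: 0.0254
t 23.55 p [0.5407 0.2272 0.2005] yaw -9.07 zaxis [-0.0127 -0.0139 -0.9998] F [ 0.2866 -0.1128 -1.0244] T [-0.0013 -0.0721  0.0092] w 0.0254 q [ 0.2635  0.3991  0.0133  1.2008 -0.0101  1.9926]
```

Approaching the seat at about 0.187.

```bash
python3 -m inch '[{"claw":1,"dx":0,"dy":0,"dz":4,"spin":0},{"claw":1,"dx":0,"dy":0,"dz":4,"spin":0}]'; python3 -m inch '[{"claw":1,"dx":0,"dy":0,"dz":1.5,"spin":0},{"claw":1,"dx":0,"dy":0,"dz":1.5,"spin":0}]'; python3 -m inch '[{"claw":1,"dx":0,"dy":0,"dz":1,"spin":0}]'; python3 st.py
```

```text
time: 23.75
position: [0.5404, 0.227, 0.1914]
eef_rot: [3.117, -0.247, -0.019]
contact_force: [0.0, -0.6, -1.9]
gripper_width: 0.0253
time: 23.95
position: [0.5405, 0.227, 0.1883]
eef_rot: [3.117, -0.247, -0.018]
contact_force: [0.3, 1.2, -0.5]
gripper_width: 0.0255
time: 24.05
position: [0.5406, 0.227, 0.1874]
eef_rot: [3.117, -0.247, -0.018]
contact_force: [-0.2, 0.9, -0.7]
gripper_width: 0.0252
t 24.05 p [0.5406 0.227  0.1874] yaw -9.07 zaxis [-0.0126 -0.0139 -0.9998] F [-0.2411  0.9126 -0.6738] T [ 0.0412 -0.0177 -0.0244] w 0.0252 q [ 0.2632  0.4048 -0.0139  1.1679 -0.0102  1.9924]
```

```bash
python3 -m inch '[{"claw":1,"dx":0,"dy":0,"dz":0.8,"spin":0}]'; python3 -m inch '[{"claw":1,"dx":0,"dy":0,"dz":0.8,"spin":0}]'; python3 -m inch '[{"claw":1,"dx":0,"dy":0,"dz":0.8,"spin":0}]'; python3 st.py
```

```text
time: 24.15
position: [0.5407, 0.227, 0.1868]
eef_rot: [3.117, -0.247, -0.017]
contact_force: [-3.4, -0.6, 9.6]
gripper_width: 0.0253
time: 24.25
position: [0.5407, 0.227, 0.1868]
eef_rot: [3.117, -0.247, -0.016]
contact_force: [-4.8, -1.3, 13.3]
gripper_width: 0.0256
time: 24.35
position: [0.5407, 0.227, 0.1868]
eef_rot: [3.118, -0.247, -0.015]
contact_force: [-3.7, -1.6, 9.1]
gripper_width: 0.0254
t 24.35 p [0.5407 0.227  0.1868] yaw -9.07 zaxis [-0.0106 -0.0134 -0.9999] F [-3.6897 -1.55    9.0573] T [-0.2943  0.8754 -0.0047] w 0.0254 q [ 0.2632  0.4038 -0.017   1.1638 -0.0102  1.9923]
```

```bash
python3 -m inch '[{"claw":0.2,"dx":0,"dy":0,"dz":0,"spin":0},{"claw":0,"dx":0,"dy":0,"dz":0,"spin":0},{"claw":-0.5,"dx":0,"dy":0,"dz":0,"spin":0},{"claw":-1,"dx":0,"dy":0,"dz":0,"spin":0},{"claw":-1,"dx":0,"dy":0,"dz":0,"spin":0},{"claw":-1,"dx":0,"dy":0,"dz":0,"spin":0}]'; python3 st.py .5385 .226 .3 -8.5;  python3 - <<'E'
from h import *
im,d=env.grab_frame("side");cv2.imwrite("pics/rel.png",cv2.resize(im[200:340,240:360],None,fx=4.2,fy=4.2,interpolation=cv2.INTER_CUBIC))
E
```

```text
time: 24.95
position: [0.5411, 0.2271, 0.1874]
eef_rot: [3.118, -0.247, -0.013]
contact_force: [-0.4, -0.3, -0.1]
gripper_width: 0.0854
t 24.95 p [0.5411 0.2271 0.1874] yaw -9.07 zaxis [-0.0092 -0.0131 -0.9999] F [-0.3769 -0.315  -0.086 ] T [-0.0303 -0.0568  0.063 ] w 0.0854 q [ 0.2632  0.4033 -0.0161  1.1637 -0.0102  1.9923]
tool delta mm [  -3.21      3.1415 -112.5048]
spin -0.009882996929641702
```

View pics/rel.png

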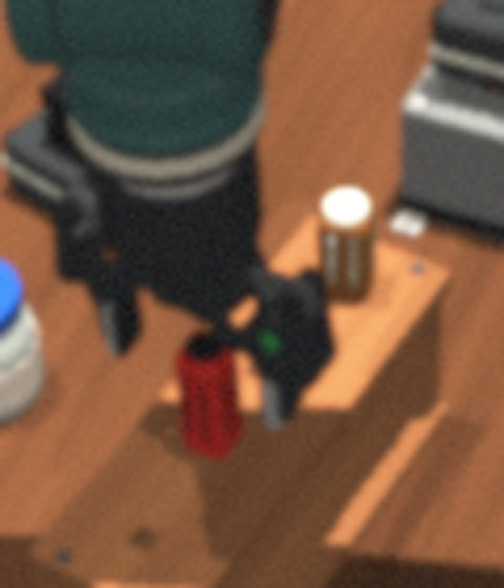

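The fingers are clear of the red handle, which stands upright at crop (208,400). Retreating upward, then a final check.

```bash
python3 -m inch '[{"claw":-1,"dx":0,"dy":0,"dz":-15,"spin":0},{"claw":-1,"dx":0,"dy":0,"dz":-25,"spin":0},{"claw":-1,"dx":0,"dy":0,"dz":-35,"spin":0},{"claw":-1,"dx":0,"dy":0,"dz":-40,"spin":0},{"claw":-1,"dx":-30,"dy":25,"dz":-20,"spin":0},{"claw":-1,"dx":-30,"dy":35,"dz":0,"spin":0},{"claw":-1,"dx":-30,"dy":35,"dz":0,"spin":0},{"claw":-1,"dx":-30,"dy":35,"dz":0,"spin":0},{"claw":-1,"dx":0,"dy":0,"dz":0,"spin":0}]'; python3 pop.py;  python3 - <<'E'
from h import *
np.set_printoptions(precision=4,suppress=True)
for c in("side","top"):
    im,d=env.grab_frame(c);cv2.imwrite(f"pics/fin_{c}.png",im);P=cloud(c,d)
    m=(d>0)&(P[...,0]>.5)&(P[...,0]<.57)&(P[...,1]>.19)&(P[...,1]<.26)&(P[...,2]>.135)&(P[...,2]<.23)
    if m.any():
        Q=P[m]; print(c,m.sum(),"zmax",np.percentile(Q[:,2],98),"cap",Q[Q[:,2]>.2].mean(0),"low",Q[Q[:,2]<.17].mean(0))
E
```

```text
time: 25.9
position: [0.3992, 0.1169, 0.3294]
eef_rot: [3.117, -0.244, -0.013]
contact_force: [1.0, 0.7, 0.4]
gripper_width: 0.0854
pack z 0.1568697104713076
side 386 zmax 0.20552008565544916 cap [0.5384 0.2261 0.2035] low [0.5357 0.2329 0.153 ]
```

View pics/fin_side.png

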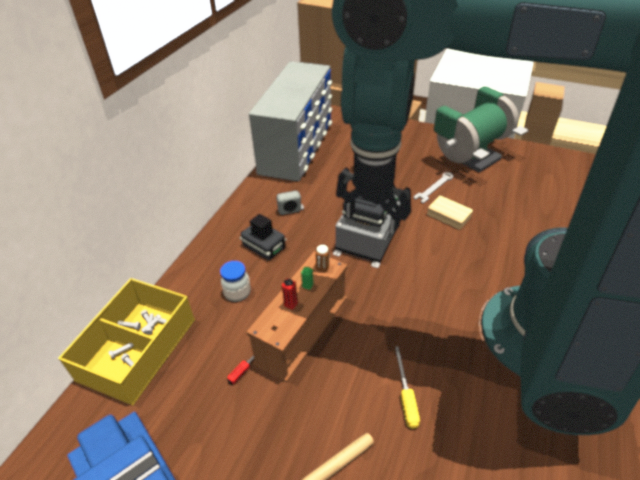

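View pics/fin_top.png

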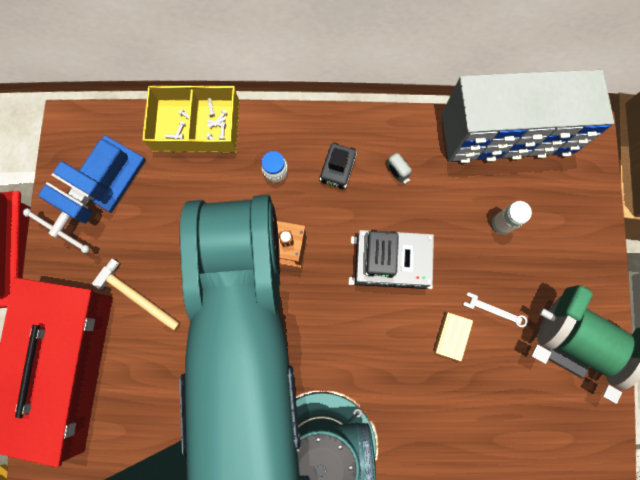

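The red driver hangs upright in its original hole (side 290,294), its cap top at z = 0.2055 m against an expected 0.206 m. The pack top reads 0.157 m. The listed bench items are where they were. The two look-alike drivers, small red (241,371) and yellow (408,402), were standing on their tips at the start and now lie on the bench. Handing in.

```bash
python3 -c "
from workcell import env
s=env.read_state();print(s['time'],s['contact_force']);print(env.close_job())"
```

```text
26.05 [-0.052616   -0.33116773 -0.549683  ]
the job is handed in; nothing more can be done
None
```

The pack is released and standing popped up in the charger, and the red screwdriver is back upright in its original rack hole. I handed the job in at 26 s of the 72 s allowed; no verdict is reported.

- **Finding the latch:** I lowered the screwdriver through the slot and met the rigid plate. I slid along it towards +x and found nothing, then back towards -x, where the tip dropped into the window about 10 mm to the -x side of the slot's centre.
- **Pressing it:** The tab let go after about 6 to 7 mm of travel, at roughly 6 to 8 N. The highest upward force I read inside the charger was about 8.5 N, against the 25 N limit.
- **Last checks:** The pack's top measured 0.157 m, about 15 mm above locked, and stayed there after I withdrew. The red handle's top measured 0.2055 m against 0.206 m expected when seated. Nothing touched the gripper, and the listed bench items that show in the pictures look unmoved by eye.

**Disagreements and gaps:**
- The two look-alike drivers (small red and yellow) stood on their tips at the start and now lie on the bench. I felt no contact with either, and they are not on the list of things to leave, but I don't know when they toppled.
- In the last top picture the arm hid most of the rack, so the screwdriver's final position is confirmed by the side camera only.
- The two cameras disagreed by a few millimetres, within what touch and the hole could absorb.

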